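# Load the test cell through its slot under a propped guard

## Task

Raise the hinged clear guard of the grey test cell and push the knee of its folding stay past straight so that it locks and the guard stands open by itself with nothing touching it. With the guard locked open, tip every one of the small plain steel discs (46 mm across) lying on the bench edge-first through the narrow sloping slot so that it slides right down into the cell's bin; then break the knee of the stay, lower the guard fully shut, and after that press the green start button all the way in and let go. Leave everything else on the bench where it is.

Things in the scene. Friction and masses are not known exactly. Their poses are not given: they have to be found in the camera images.
- cell: Grey open-topped steel box of the test cell, fixed, 170 (its x) by 190 (its y) by 85 mm high, walls 4 mm; origin at the centre of its underside, z up, x pointing roughly away from the robot. A fixed clear deck 55 mm above the bench covers the bin inside, leaving only the slot. A disc is in the bin when inside the box with its origin under 47 mm above the bench
- slot_mouth (a point): Middle of the slot's lower lip, on the floor of a steel chute (cell frame x +29, y -48, z +63 mm; axes as the cell's). The floor slopes at 45 degrees, down towards the cell's -x and up towards +x. The slot is 54 mm wide (along y) and 14 mm high square to the floor; a disc goes in edge-first down-slope, lying along the floor, in direction (-x, -z)
- slot_tongue (a point): Upper end of the tongue: the chute floor, only 28 mm wide here, sticks out of the slot up-slope for 25 mm to this point (81 mm above the bench). A disc held by its two side edges (along the cell's y) and let go on the tongue, parallel to it with its lower edge 5 to 10 mm inside the slot, slides down into the bin by itself
- guard (a joint): Hinge angle of the guard, rad: 0 shut, grows as it opens; about 1.50 with the stay dead straight (it opens no further), about 1.48 with the stay locked. Damped hinge with friction: left alone above about 1.33 the guard stays where it is; below that it sinks shut slowly (under 1.2 rad/s). Raising it takes 3 to 7 N at the bar
- guard_bar (a point): Middle of the guard's handle: black round bar, 12 mm thick, 100 mm long, parallel to the cell's x, on two arms; clear gap to guard edge and box wall about 35 mm. The guard is a clear plate in an aluminium frame, 160 (x) by 180 mm, 9 mm thick, hinged on the cell's +y side. Shut, the bar is on the -y side 92 mm above the bench; it swings up on a radius of 226 mm
- guard_hinge (a point): Middle of the guard's hinge axis (parallel to the cell's x, 92 mm above the bench). The bar moves on a circle about it, from the cell's -y direction to nearly straight up
- stay (a joint): Knee angle of the folding stay, rad: 0 folded (guard shut), 2.82 dead straight, 3.07 at its stop past straight; over 2.92 is locked. The stay is two flat links, each 78 mm, beside the guard's +x edge. With the guard raised by its bar to 1.47 the knee is about 12 mm short of straight. Locked, the guard cannot be lowered: break the knee first
- knee_pin (a point): Middle of the black knee pin, 14 mm thick, 50 mm long, parallel to the cell's x, sticking out to +x at the stay's knee, 60 mm beyond the guard's edge. Guard open, two fingers can straddle it from above, one each side along the cell's y. Pushed to the cell's +y (and down) through straight it locks; pushed to -y (and up) it breaks; 1 to 6 N
- stay_pivot (a point): Lower pivot of the stay on the box's +x side, 100 mm from the hinge (to -y) and 25 mm below it. The knee swings about it on a radius of 78 mm; the upper link is pivoted on the guard 100 mm from the hinge
- start (a joint): Travel of the start button, m: 0 out, 0.006 fully in; springs back. 5 N presses it fully in
- start_top (a point): Top centre of the green round start button (30 mm across), on a fixed grey pod 75 by 75 by 45 mm; the button's top stands 63 mm above the bench
- disc1: Plain round steel disc, 46 mm across, 7 mm thick, about 90 g, polished and slippery, lying flat on the bench; origin at the centre of its underside, z along its axis. Two to four such discs are present
- disc2: Plain round steel disc, 46 mm across, 7 mm thick, about 90 g, polished and slippery, lying flat on the bench; origin at the centre of its underside, z along its axis. Two to four such discs are present
- disc3: Plain round steel disc, 46 mm across, 7 mm thick, about 90 g, polished and slippery, lying flat on the bench; origin at the centre of its underside, z along its axis. Two to four such discs are present
- disc4: Plain round steel disc, 46 mm across, 7 mm thick, about 90 g, polished and slippery, lying flat on the bench; origin at the centre of its underside, z along its axis. Two to four such discs are present
- flange: Bystander: larger round steel flange, 74 mm across, 12 mm thick, with a raised hub 36 mm across to 34 mm high; lies among the discs; origin under its centre
- driver: Bystander: screwdriver lying on the bench, about 200 mm long along its x
- spanner: Bystander: spanner lying on the bench, about 180 mm long along its x
- cleaner: Bystander: white bottle with a blue cap, 60 mm across, 180 mm high; origin under its centre
- grease: Bystander: black jar, 70 mm across, 60 mm high; origin under its centre
- carton: Bystander: cardboard carton 120 by 80 by 50 mm; origin under its centre
- partbin: Bystander: blue open parts bin 200 by 140 by 80 mm; origin under its centre
Things that resemble listed ones, but are neither listed nor needed, are in the scene too. What is shaped like the disc4 but blue or pink is not meant.

How it is judged:
By the outcome, as a careful person would: the job done as asked, in the order asked, and still so for the second after the job is handed in, with the robot touching nothing.
Of disc1, disc2, disc3, disc4 only 2 to 4 are there at a start; the rules pass over those that are not, and their reading is None.
At some moment in a run one of disc1, disc2, disc3, disc4 may be knocked a few centimetres aside while the robot is not near it.
It also fails if it takes over 210 s, if anything falls off the work surface, if the arm or the gripper's body presses on something with over 40 N, if the wrist force passes 120 N, or if a joint passes its speed limit or range.

## Robot

A 6-joint arm with a two-finger parallel gripper is mounted at the origin on the work surface. World frame = base frame: x ahead of the robot, y to its left, z up, the work surface at z = 0. Lengths are in m, angles in rad, forces in N, time in s.
With the tool pointing down it reaches from about 0.325 to 0.775 m from the base axis. Payload 5.5 kg.
Tool frame: the origin (TCP) lies at the very end of the fingers, on their centre line; the grasp point (between the pads) lies 19 mm behind it; z points along the fingers, y is the line along which they close (so a half turn about z gives the same grasp; the last joint's range is limited). The gripper opens to 88 mm and grips with 3 to 60 N. Pads are 20 mm wide; open, the fingers measure 115 mm over their backs; the gripper's body (75 mm by 178 mm) begins 61 mm behind the grasp point.
Start: joints at [1.186, 0.091, 1.231, -0, 1.82, -0.057], TCP at [0.193, 0.568, 0.183] pointing down, gripper open.
Joint ranges: [-2.87, 2.87], [-0.86, 2.18], [0.17, 2.46], [-1.51, 4.65], [0.06, 2.69], [-2.65, 2.65]. Speed limits (rad/s): [2.57, 2.57, 3.01, 3.14, 3.14, 3.14].

## Interface

Orientations are given as a unit quaternion [x, y, z, w].
In Python, from plant import manip, viewer gives the robot as it stands.
- The arm moves only by the tool jog_arm, never from a script. Its argument "plan" is one flat list of numbers, 5 for each row, row after row: the opening, from -1 (shut) to 1 (fully open), then the shift along the tool's x, y, z scaled (see below), then the turn about the tool's z scaled (see below). A call has 1 to 8 rows; each row shifts and turns the commanded pose from where the row before left it, along the tool's axes as they then stand; what a row does not reach is not made up. The controller multiplies each number of a shift by 60 mm and each number of a turn by 0.08 rad. A row lasts 1/8 s, in which the tool goes at most 62.5 mm and 10.7 degrees, less where a joint would pass 70% of its speed; a pose out of reach is approached as far as the arm can. A call with a number of a shift or a turn outside -1 to 1 is refused whole. A call with a gripper value outside its range is refused whole. The fingers move at their own pace and stop on an object; "force" is the grip in N (left out, the last holds). Time passes only in rows, so rows that do not move let the fingers close. It gives the time, the measured TCP pose, the force, the opening and the grip force at its end, in the units of the state.
- manip.get_obs(): the state, without advancing time (a new reading comes with each control period).
- viewer.capture(name): name is "side" or "top" or "wrist"; returns (picture, depth): 420x560x3 uint8, red, green, blue; 420x560 float32, m along the optical axis (not along the pixel's ray), 0 where there is no reading.
- viewer.get_calibration(name): a dict with "K" (3x3 intrinsics, pixels), "k1" (the pictures are not rectified: a ray, as slopes to the right and down, at radius r is drawn at 1 + k1 r^2 times it, then the intrinsics apply), "R" (3x3) and "t" (3): a world point X has camera coordinates R X + t; the wrist camera has in their place "T_tool_cam" (4x4, takes a point from camera to tool coordinates, whose origin is the TCP and whose axes are the flange's). Camera axes: x right, y down, z forward; pixel columns grow to the right and rows downward; lengths in m; the calibration is good to about 2 mm. A picture is of the moment at which its call begins: read the wrist's pose just before it. get_calibration takes no time and is no camera call.
- manip.finish_job(): hands the job in; it is judged then, once.
The state is a dict: "clock": time; "q": joint angles; "joint_velocities": joint speeds; "joint_efforts": joint torques, N m; "eef_pos": TCP position; "tcp_rot": TCP orientation; "force": force on the tool from outside, world axes, zero at the start; "torque": the same for the moment, N m; "finger_gap": finger opening in m; "grip_force": force on a finger pad.
Only numpy, scipy, OpenCV 4.12 (cv2) and the standard library are available. Lean on these libraries where they do the work, as an engineer would, in place of code of your own. Each camera call takes 0.05 s, during which the arm holds its last target. There are 200 camera calls.

## Working session

There is one attempt and no reset: what is moved stays moved. The work goes in short steps, Python scripts to look and compute and a tool call to move; the robot and the scene stay as the last step left them, time stands still between calls to the robot, and variables do not carry over. Pictures are saved under pics/ and viewed, at most 14 in all, crops included, and the job is handed in when it is done.

Besides the shell and the picture viewer there is one more tool, called after "Call:" by a JSON object that holds its "api" and its "payload", one argument or row to a line. jog_arm: Moves the arm, as the interface text tells. Its arguments: {"type":"object","properties":{"plan":{"type":"array","items":{"type":"number","minimum":-1,"maximum":1}},"force":{"type":"number"}},"required":["plan"]}

```bash
ls; mkdir -p pics
cat > h.py <<'E'
import numpy as np, cv2
from plant import manip, viewer
from scipy.spatial.transform import Rotation as Rot
def cap(n):
    o=manip.get_obs(); im,d=viewer.capture(n); c=viewer.get_calibration(n)
    K=np.array(c["K"]);k1=c["k1"]
    if n=="wrist":
        T=np.array(c["T_tool_cam"]);Rt=Rot.from_quat(o["tcp_rot"]).as_matrix()
        Rw=Rt@T[:3,:3]; C=Rt@T[:3,3]+np.array(o["eef_pos"])
    else:
        R=np.array(c["R"]);Rw=R.T;C=-R.T@np.array(c["t"])
    return dict(im=im,d=d,K=K,k1=k1,Rw=Rw,C=C)
def ray(v,uv):
    uv=np.atleast_2d(np.array(uv,float))
    p=np.c_[(uv[:,0]-v["K"][0,2])/v["K"][0,0],(uv[:,1]-v["K"][1,2])/v["K"][1,1]]
    s=p.copy()
    for _ in range(20): s=p/(1+v["k1"]*(s**2).sum(1,keepdims=True))
    return np.c_[s,np.ones(len(s))]@v["Rw"].T   # world dir with unit optical depth
def onz(v,uv,z):
    r=ray(v,uv); return v["C"]+r*((z-v["C"][2])/r[:,2:3])
def dep(v,uv):
    uv=np.atleast_2d(np.array(uv)); d=v["d"][uv[:,1].astype(int),uv[:,0].astype(int)]
    return v["C"]+ray(v,uv)*d[:,None]
def proj(v,X):
    c=(np.atleast_2d(X)-v["C"])@v["Rw"]; s=c[:,:2]/c[:,2:]
    s=s*(1+v["k1"]*(s**2).sum(1,keepdims=True))
    return s*[v["K"][0,0],v["K"][1,1]]+[v["K"][0,2],v["K"][1,2]]
def save(v,f,box=None,k=1):
    im=v["im"]
    if box: im=im[box[1]:box[3],box[0]:box[2]]
    im=cv2.resize(im,None,fx=k,fy=k,interpolation=cv2.INTER_CUBIC)
    cv2.imwrite("pics/"+f,im[:,:,::-1])
E
python3 - <<'E'
from h import *
import pickle
for n in("top","side"):
    v=cap(n); save(v,n+"0.png",k=1.4); pickle.dump(v,open(n+"0.pkl","wb")); print(n,v["C"],v["Rw"].round(2).tolist(),v["K"][0,0],v["k1"])
print(manip.get_obs())
E
```

```text
pics
top [ 0.37437337 -0.04083744  1.54827818] [[-0.01, -0.99, 0.12], [-1.0, 0.01, -0.01], [0.01, -0.12, -0.99]] 431.7399563912345 -0.12897205073684231
side [ 0.34390751 -1.06645131  0.75985483] [[0.97, -0.14, 0.2], [-0.24, -0.52, 0.82], [-0.01, -0.84, -0.54]] 472.64460232673997 -0.16389494406737787
{'clock': 0.1, 'q': array([ 1.18632012e+00,  9.18071029e-02,  1.23170661e+00,  1.81908548e-05,
        1.81978157e+00, -5.67172484e-02]), 'joint_velocities': array([ 9.51938477e-05, -2.56435783e-03, -2.67869477e-03, -2.28761050e-03,
       -4.50369791e-04, -1.43016960e-03]), 'joint_efforts': array([ 2.73365644e-03, -4.47856593e+01, -4.07569706e+01,  7.00824196e-02,
        2.84627621e-02, -6.87974443e-05]), 'eef_pos': array([0.19304215, 0.56777111, 0.18183914]), 'tcp_rot': array([ 1.63144663e-01,  9.86601791e-01, -8.28757028e-04, -1.94881330e-04]), 'force': array([ 0.61848801,  0.28087835, -0.52028187]), 'torque': array([-0.01345271,  0.01047257,  0.01211205]), 'grip_force': 0.0, 'finger_gap': 0.08814558743865314}
```

View pics/top0.png

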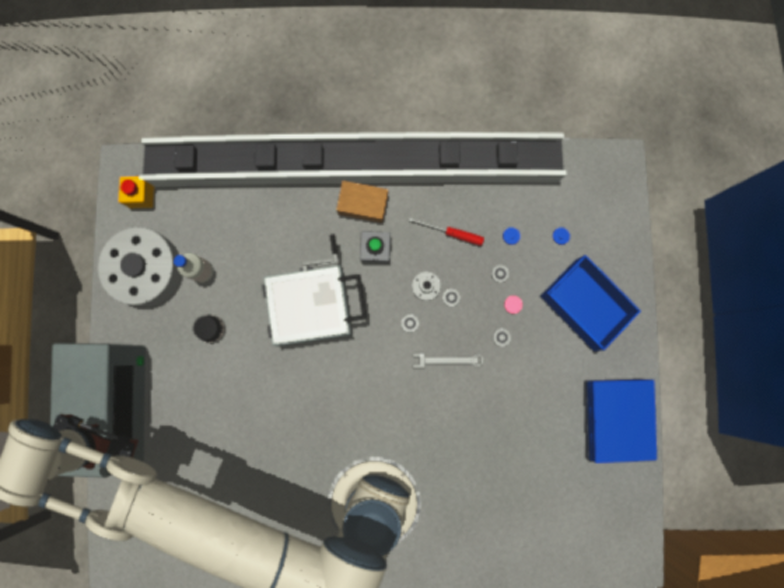

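View pics/side0.png

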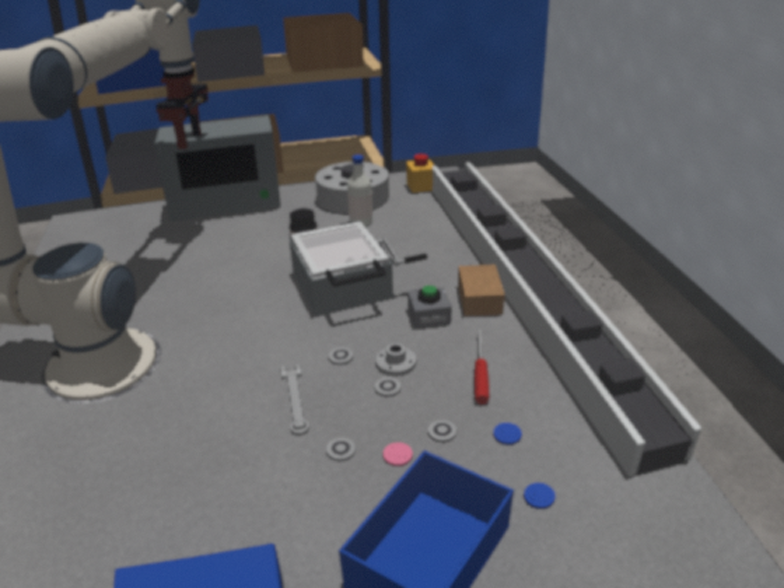

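Run:
```python
from h import *
import pickle
v=pickle.load(open("top0.pkl","rb"))
save(v,"top_crop.png",(180,150,380,275),4)
for p in[(322,212),(293,231),(357,195),(358,241),(305,204)]: print(onz(v,np.array(p),.007).round(4),dep(v,p).round(4))
hsv=cv2.cvtColor(v["im"],cv2.COLOR_RGB2HSV)
m=cv2.inRange(v["im"],(200,200,200),(255,255,255))
m[:170]=0;m[260:]=0;m[:,:180]=0;m[:,260:]=0
c=max(cv2.findContours(m,0,2)[0],key=cv2.contourArea);r=cv2.minAreaRect(c);b=cv2.boxPoints(r);print(r,b.tolist())
P=onz(v,b,.0965);print(P.round(4),np.linalg.norm(P-np.roll(P,1,0),axis=1),P.mean(0))
g=cv2.inRange(hsv,(45,100,50),(80,255,255));g[:150]=0;g[190:]=0
ys,xs=np.nonzero(g);k=(xs>250)&(xs<290);print("green",xs[k].mean(),ys[k].mean(),onz(v,(xs[k].mean(),ys[k].mean()),.063))
```

```text
[[ 0.5169 -0.2019  0.007 ]] [[ 0.517 -0.202  0.006]]
[[ 0.4501 -0.0967  0.007 ]] [[ 0.45   -0.0966  0.0092]]
[[ 0.5772 -0.3306  0.007 ]] [[ 0.5774 -0.3309  0.0054]]
[[ 0.4111 -0.329   0.007 ]] [[ 0.411 -0.328  0.012]]
[[ 0.5465 -0.1413  0.007 ]] [[ 0.543  -0.1393  0.0386]]
((218.0463104248047, 217.4375762939453), (47.115394592285156, 53.087249755859375), 81.57302856445312) [[188.3369140625, 198.02415466308594], [240.85101318359375, 190.24427795410156], [247.75570678710938, 236.8509979248047], [195.24160766601562, 244.63087463378906]]
[[0.5613 0.261  0.0965]
 [0.586  0.0817 0.0965]
 [0.4277 0.0587 0.0965]
 [0.4031 0.2357 0.0965]] [0.16022478 0.1810191  0.15991854 0.17874958] [0.49451315 0.15926987 0.0965    ]
green 267.4347826086956 174.2173913043478 [[ 0.64637421 -0.00839793  0.063     ]]
```

View pics/top_crop.png

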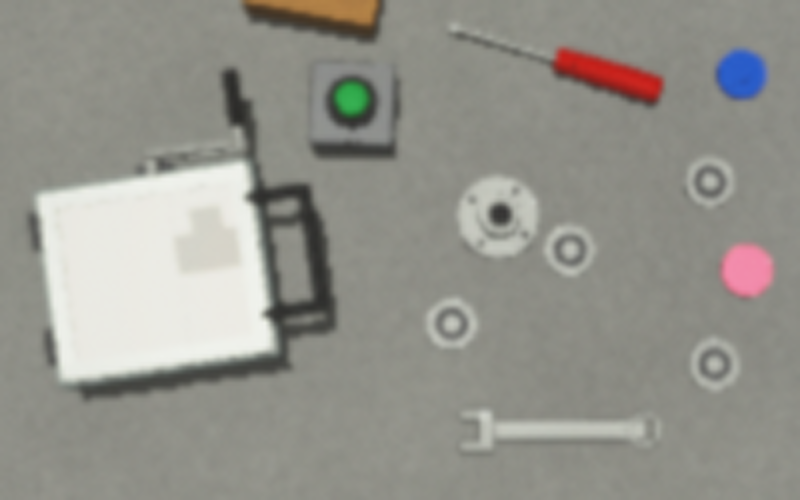

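```bash
cat >> h.py <<'E'
YAW=0.140  # cell yaw
def state():
    o=manip.get_obs(); R=Rot.from_quat(o["tcp_rot"]).as_matrix(); return o,np.array(o["eef_pos"]),R
def go(target,azy=None):
    """print turn units for tool-y azimuth azy and then shift units (tool axes after turn)"""
    o,p,R=state(); a=np.arctan2(R[1,1],R[0,1])
    if azy is None: azy=a
    d=(azy-a+np.pi/2)%np.pi-np.pi/2
    Rn=Rot.from_rotvec([0,0,d]).as_matrix()@R
    print("turn units",round(-d/.08,2),"shift units x,y,z",(Rn.T@(np.array(target)-p)/.06).round(2),"t",round(o["clock"],2),"tcp",p.round(4),"az",round(a,3))
def cellax(): return np.array([np.cos(YAW),np.sin(YAW),0]),np.array([-np.sin(YAW),np.cos(YAW),0])
E
python3 - <<'E'
from h import *
import pickle
v=pickle.load(open("top0.pkl","rb"))
x,y=cellax();c=np.array([.4945,.1593,0])
print("bar pred",c-131*y/1000,"img",onz(v,np.array([259.5,213.7]),.098))
for n,p in dict(pinend=(238,168),pinroot=(242,183)).items():print(n,onz(v,np.array(p),.1),dep(v,p))
go(list((c-.131*y)[:2])+[.26],np.pi/2+YAW)
E
```

```text
bar pred [0.51278015 0.0295817  0.        ] img [[0.50515865 0.01867038 0.098     ]]
pinend [[0.66232735 0.09117159 0.1       ]] [[0.66437585 0.0921107  0.08969699]]
pinroot [[0.61028311 0.07747114 0.1       ]] [[ 6.26584017e-01  8.56460390e-02 -7.32467303e-05]]
turn units -5.85 shift units x,y,z [-4.03 -9.63 -1.29] t 0.1 tcp [0.193  0.5678 0.1818] az 1.243
```

Call:
{"api": "jog_arm", "payload": {
  "plan": [-0.23,0,0,-0.21,-0.975,-0.23,0,0,-0.21,-0.975,-0.23,0,0,-0.21,-0.975,-0.23,0,0,-0.21,-0.975,-0.23,0,0,-0.21,-0.975,-0.23,0,0,-0.21,-0.975],
  "force": 15
}}

```text
clock: 0.85
eef_pos: [0.1931, 0.5679, 0.2582]
tcp_rot: [-0.071, 0.997, -0.001, -0.0]
force: [0.4, -1.0, 0.3]
finger_gap: 0.0341
grip_force: 0.0
```

Call:
{"api": "jog_arm", "payload": {
  "plan": [-0.23,-0.32,-0.8,0,0,-0.23,-0.32,-0.8,0,0,-0.23,-0.32,-0.8,0,0,-0.23,-0.32,-0.8,0,0,-0.23,-0.32,-0.8,0,0,-0.23,-0.32,-0.8,0,0,-0.23,-0.32,-0.8,0,0]
}}

```text
clock: 1.72
eef_pos: [0.3736, 0.2526, 0.2581]
tcp_rot: [-0.07, 0.998, -0.0, -0.0]
force: [1.9, 1.3, 0.0]
finger_gap: 0.0335
grip_force: 0.0
```

Call:
{"api": "jog_arm", "payload": {
  "plan": [-0.23,-0.32,-0.8,0,0,-0.23,-0.32,-0.8,0,0,-0.23,-0.32,-0.8,0,0,-0.23,-0.32,-0.8,0,0,-0.23,-0.32,-0.8,0,0,-0.23,0,0,0,0,-0.23,0,0,0,0]
}}

```text
clock: 2.6
eef_pos: [0.5015, 0.0303, 0.2581]
tcp_rot: [-0.07, 0.998, 0.0, -0.0]
force: [-0.3, 0.2, -0.4]
finger_gap: 0.0335
grip_force: 0.0
```

Run:
```python
from h import *
import pickle
v=cap("wrist");pickle.dump(v,open("w1.pkl","wb"));save(v,"w1.png",k=1.4)
print(v["C"],v["Rw"].round(2).tolist())
go([.5128,.0296,.26],np.pi/2+YAW); print(state()[0]["finger_gap"])
```

```text
[0.4221236  0.01948318 0.4598306 ] [[-0.14, 0.95, 0.29], [0.99, 0.13, 0.04], [0.0, 0.29, -0.96]]
turn units 0.01 shift units x,y,z [-0.19 -0.05 -0.03] t 2.65 tcp [0.5014 0.0307 0.2584] az 1.712
0.03346461144855711
```

View pics/w1.png

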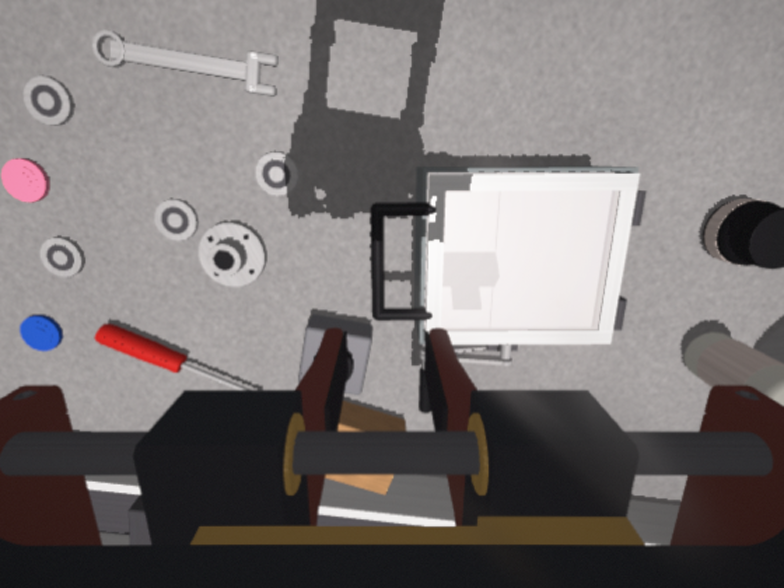

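Run:
```python
from h import *
import pickle
v=pickle.load(open("w1.pkl","rb"))
q=lambda l:np.array(l)/1.4
P=onz(v,q([(377.5,210),(378.5,313)]),.092);print("bar",P,P.mean(0))
G=onz(v,q([(427,172),(638,172),(612,343),(427,342)]),.0965);print("guard",G.round(4),G.mean(0),np.linalg.norm(G-np.roll(G,1,0),axis=1))
x,y=cellax();b=P.mean(0)
print("bar-guard in cell axes",(b-G.mean(0))@x,(b-G.mean(0))@y,"bar yaw",np.arctan2(*(P[1]-P[0])[[1,0]]))
print("depth bar",dep(v,q([(378,260),(378,230)])))
D=onz(v,q([(47,100),(275,174),(176,220),(62,257),(232,254)]),.007);print(D.round(4))
go([*b[:2],.073],np.pi/2+YAW)
```

```text
bar [[0.46473303 0.01840001 0.092     ]
 [0.56189852 0.03249659 0.092     ]] [0.51331577 0.0254483  0.092     ]
guard [[0.4263 0.0562 0.0965]
 [0.4013 0.2352 0.0965]
 [0.5593 0.261  0.0965]
 [0.5834 0.0831 0.0965]] [0.49258196 0.15888128 0.0965    ] [0.15944071 0.18076846 0.16015527 0.17959628]
bar-guard in cell axes 0.00191130422316734 -0.1350207327175039 bar yaw 0.14407280723432636
depth bar [[0.50882162 0.02491251 0.09723851]
 [0.48168933 0.02122653 0.09658541]]
[[ 0.4121 -0.3289  0.007 ]
 [ 0.4521 -0.0957  0.007 ]
 [ 0.5166 -0.2009  0.007 ]
 [ 0.5769 -0.3285  0.007 ]
 [ 0.5466 -0.1385  0.007 ]]
turn units 0.01 shift units x,y,z [-0.18 -0.12  3.09] t 2.65 tcp [0.5014 0.0307 0.2584] az 1.712
```

Call:
{"api": "jog_arm", "payload": {
  "plan": [-0.23,-0.18,-0.11,0.3,0,-0.23,0,0,0.6,0,-0.23,0,0,0.7,0,-0.23,0,0,0.8,0,-0.23,0,0,0.7,0,-0.23,0,0,0,0],
  "force": 10
}}

```text
clock: 3.4
eef_pos: [0.5104, 0.0256, 0.0674]
tcp_rot: [-0.071, 0.997, 0.0, -0.004]
force: [-0.7, 0.1, 0.3]
finger_gap: 0.034
grip_force: 0.0
```

Call:
{"api": "jog_arm", "payload": {
  "plan": [-1,0,0,0,0,-1,0,0,0,0,-1,0,0,0,0,-1,0,0,0,0]
}}

```text
clock: 3.9
eef_pos: [0.5139, 0.0248, 0.0733]
tcp_rot: [-0.07, 0.998, -0.0, 0.001]
force: [-0.3, -0.5, 0.7]
finger_gap: 0.001
grip_force: 0.0
```

Run:
```python
from h import *
o,p,R=state();print(p,o["force"],o["finger_gap"],o["grip_force"])
# arc from angle 0 to 1.47 radius .226, rows
N=20
a=1.475*np.sin(np.linspace(0,np.pi/2,1))if 0 else np.linspace(0,1.475,N+1)
yy=.226*(1-np.cos(a));zz=-.226*np.sin(a)
print(np.c_[np.diff(yy),np.diff(zz)].__truediv__(.06).round(3).tolist())
```

```text
[0.51391214 0.02484626 0.07333003] [-0.290724   -0.46240597  0.68702985] 0.0010380264706967475 0.0
[[0.01, -0.278], [0.031, -0.276], [0.051, -0.273], [0.071, -0.269], [0.09, -0.263], [0.11, -0.255], [0.128, -0.246], [0.146, -0.236], [0.163, -0.225], [0.179, -0.212], [0.194, -0.199], [0.208, -0.184], [0.221, -0.168], [0.233, -0.151], [0.244, -0.133], [0.253, -0.115], [0.261, -0.096], [0.267, -0.077], [0.272, -0.057], [0.275, -0.037]]
```

Run:
```python
from h import *
import pickle
v=cap("wrist");s=cap("side")
a=cv2.resize(v["im"][120:330,180:420],(480,420));b=cv2.resize(s["im"][130:250,190:320],(320,295))
c=np.zeros((420,800,3),np.uint8);c[:,:480]=a;c[:295,480:]=b
cv2.imwrite("pics/j1.png",c[:,:,::-1])
pickle.dump((v,s),open("j1.pkl","wb"))
```

```text
(no output)
```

View pics/j1.png

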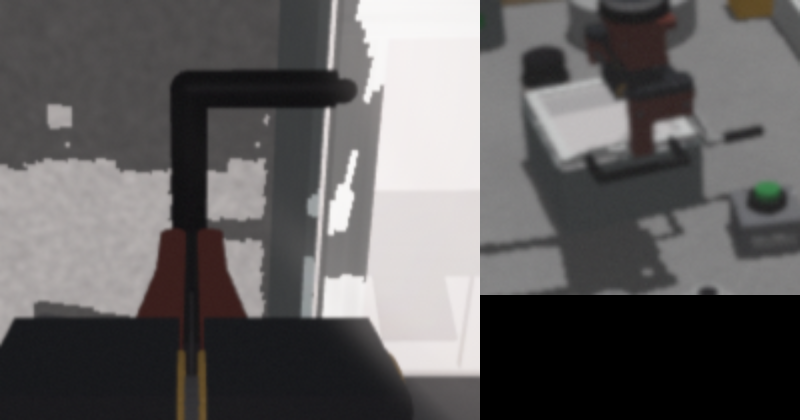

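Run:
```python
from h import *
import pickle
v,s=pickle.load(open("j1.pkl","rb"))
f=lambda x,y:(180+x/2,120+y/2)
for n,p in dict(bar=(188,150),bar2=(188,210),barcorner=(188,90),armend=(330,90),fing=(175,260),fing2=(207,245),fingtip=(175,235)).items(): print(n,dep(v,f(*p)).round(4))
print("tcp proj",(proj(v,[.5139,.0248,.0733])-[180,120])*2, "side",proj(s,[.5139,.0248,.0733]))
x,y=cellax();b=np.array([.5133,.0254,.092])
print("side bar ends",(proj(s,[b-.05*x,b+.05*x])-[190,130])*320/130,(proj(s,[.5139,.0248,.0733])-[190,130])*320/130)
o=manip.get_obs();print(o)
```

```text
bar [[0.4828 0.0201 0.0964]]
bar2 [[0.5024 0.0228 0.098 ]]
barcorner [[0.4636 0.0174 0.098 ]]
armend [[0.4575 0.0602 0.0983]]
fing [[0.503  0.0196 0.134 ]]
fing2 [[0.5013 0.0282 0.1256]]
fingtip [[0.5029 0.0192 0.118 ]]
tcp proj [[189.30669348 215.16914245]] side [[256.11064659 204.1158746 ]]
side bar ends [[118.0310586  177.28633334]
 [203.57798393 158.77837508]] [[162.73389929 182.43907594]]
{'clock': 4.0, 'q': array([-1.78313099e-02, -1.35436274e-01,  1.64833923e+00, -2.91238973e-05,
        1.62807606e+00, -1.72875332e+00]), 'joint_velocities': array([-0.00014941,  0.00200216,  0.0061966 ,  0.00050265, -0.00070236,
       -0.00084852]), 'joint_efforts': array([ 1.23164820e-02, -3.47039008e+01, -4.06040704e+01, -2.54735642e-02,
        6.60791667e-02, -1.22314641e-04]), 'eef_pos': array([0.51362488, 0.02483451, 0.07282173]), 'tcp_rot': array([-7.00046971e-02,  9.97546614e-01, -4.14146976e-05,  3.04359827e-04]), 'force': array([ 0.63752546,  0.53876827, -0.04986128]), 'torque': array([-0.01759853, -0.03023183, -0.019723  ]), 'grip_force': 0.0, 'finger_gap': 0.00022852139964011015}
```

Run:
```python
from h import *
import pickle
v=pickle.load(open("w1.pkl","rb"))
print("tcp proj",proj(v,[.5014,.0307,.2584])*1.4, "C",v["C"])
for p in[(338,336),(332,350),(345,345),(348,352),(436,336),(445,350),(432,345),(350,370)]:print(p,dep(v,np.array(p)/1.4).round(4))
print(viewer.get_calibration("wrist")["T_tool_cam"])
```

```text
tcp proj [[385.46050488 318.79734462]] C [0.4221236  0.01948318 0.4598306 ]
(338, 336) [[0.4925 0.0099 0.3068]]
(332, 350) [[0.4926 0.0091 0.3197]]
(345, 345) [[0.4962 0.0132 0.3065]]
(348, 352) [[0.6282 0.0068 0.0499]]
(436, 336) [[0.4871 0.0495 0.3064]]
(445, 350) [[0.4867 0.0513 0.3196]]
(432, 345) [[0.4887 0.0475 0.3121]]
(350, 370) [[0.646  0.0117 0.0569]]
[[ 2.40285638e-05 -9.57045546e-01 -2.89937619e-01  8.02869662e-02]
 [ 9.99999935e-01  1.27289209e-04 -3.37289822e-04  5.29565577e-04]
 [ 3.59707652e-04 -2.89937592e-01  9.57045487e-01 -2.01641631e-01]
 [ 0.00000000e+00  0.00000000e+00  0.00000000e+00  1.00000000e+00]]
```

Call:
{"api": "jog_arm", "payload": {
  "plan": [-0.23,0,0,0,0,-0.23,0,0,0,0,-0.23,0,0,0,0,-0.23,0,0,0.25,0,-0.23,0,0,0.25,0,-0.23,0,0,0.2,0,-0.23,0,0,0,0]
}}

```text
clock: 4.88
eef_pos: [0.5123, 0.0249, 0.0285]
tcp_rot: [-0.07, 0.998, 0.0, -0.002]
force: [-0.3, 0.3, -0.4]
finger_gap: 0.0338
grip_force: 0.0
```

Call:
{"api": "jog_arm", "payload": {
  "plan": [-1,0,0,0,0,-1,0,0,0,0,-1,0,0,0,0,-1,0,0,0,0]
}}

```text
clock: 5.38
eef_pos: [0.514, 0.0241, 0.0311]
tcp_rot: [-0.07, 0.998, -0.001, 0.001]
force: [0.1, -3.4, 1.3]
finger_gap: 0.0116
grip_force: 10.0
```

Run:
```python
from h import *
import pickle
s=cap("side"); o,p,R=state();print(p,o["finger_gap"],o["grip_force"],o["force"])
save(s,"s2.png",(200,110,320,250),4)
```

```text
[0.51397555 0.02411896 0.03109089] 0.011841565577840045 10.000828206539154 [-0.38835727 -4.06964443  2.4753021 ]
```

View pics/s2.png

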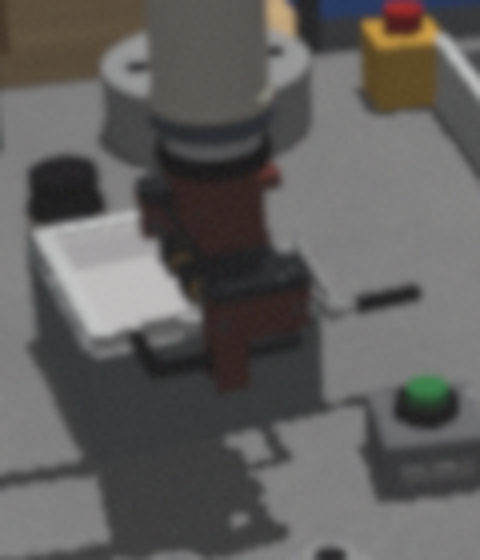

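Call:
{"api": "jog_arm", "payload": {
  "plan": [-1,0,0.01,-0.278,0,-1,0,0.03,-0.276,0,-1,0,0.05,-0.273,0,-1,0,0.07,-0.269,0,-1,0,0.09,-0.263,0,-1,0,0.11,-0.255,0,-1,0,0.128,-0.246,0]
}}

```text
clock: 6.3
eef_pos: [0.51, 0.0516, 0.1426]
tcp_rot: [-0.069, 0.998, -0.002, 0.001]
force: [3.2, -9.1, 0.2]
finger_gap: 0.0119
grip_force: 10.0
```

Call:
{"api": "jog_arm", "payload": {
  "plan": [-1,0,0.146,-0.236,0,-1,0,0.163,-0.225,0,-1,0,0.179,-0.212,0,-1,0,0.194,-0.199,0,-1,0,0.208,-0.184,0,-1,0,0.221,-0.168,0,-1,0,0.233,-0.151,0]
}}

```text
clock: 7.18
eef_pos: [0.4991, 0.1308, 0.2287]
tcp_rot: [-0.068, 0.998, -0.002, 0.003]
force: [0.3, -12.2, 11.9]
finger_gap: 0.0114
grip_force: 10.0
```

Run:
```python
from h import *
o,p,R=state();print(p,o["finger_gap"],o["grip_force"],o["force"])
x,y=cellax();h=np.array([.514,.0248,.031])+.226*y;d=p-h;print("expected radius",np.hypot(d@y,d[2]),"ang",np.arctan2(d[2],-d@y))
```

```text
[0.49910899 0.13081094 0.22870243] 0.011434713089387979 10.016465038061142 [  0.27451526 -12.15288929  11.92022895]
expected radius 0.23072701871995904 ang 1.0291620145200844
```

Call:
{"api": "jog_arm", "payload": {
  "plan": [-1,0,0.22,-0.155,0,-1,0,0.24,-0.135,0,-1,0,0.25,-0.106,0,-1,0,0.26,-0.087,0,-1,0,0,0,0]
}}

```text
clock: 7.8
eef_pos: [0.4901, 0.1926, 0.2552]
tcp_rot: [-0.071, 0.997, 0.001, 0.001]
force: [1.2, -1.7, 7.0]
finger_gap: 0.0113
grip_force: 10.0
```

Run:
```python
from h import *
o,p,R=state();print(p,o["finger_gap"],o["grip_force"],o["force"])
x,y=cellax();h=np.array([.514,.0248,.031])+.226*y;d=p-h;print("expected radius",np.hypot(d@y,d[2]),"ang",np.arctan2(d[2],-d@y))
```

```text
[0.49011668 0.19256254 0.25518383] 0.011340077884800832 9.999685138463974 [ 1.23109343 -1.72150211  6.98784407]
expected radius 0.2312052130250928 ang 1.3237190708972582
```

Call:
{"api": "jog_arm", "payload": {
  "plan": [-1,0,0.18,-0.04,0,-1,0,0.18,-0.03,0,-1,0,0.15,-0.02,0,-1,0,0,0,0,-1,0,0,0,0]
}}

```text
clock: 8.43
eef_pos: [0.4857, 0.2226, 0.26]
tcp_rot: [-0.071, 0.997, 0.001, 0.001]
force: [2.0, 0.3, 5.6]
finger_gap: 0.0118
grip_force: 10.0
```

Run:
```python
from h import *
import pickle
o,p,R=state();print(p,o["finger_gap"],o["grip_force"],o["force"])
x,y=cellax();h=np.array([.514,.0248,.031])+.226*y;d=p-h;print("expected radius",np.hypot(d@y,d[2]),"ang",np.arctan2(d[2],-d@y))
s=cap("side");pickle.dump(s,open("s3.pkl","wb"));save(s,"s3.png",(200,90,320,230),4)
```

```text
[0.48572962 0.22260622 0.26002074] 0.011848856110692066 9.99975398182869 [2.02839358 0.29843952 5.61119064]
expected radius 0.23051271256363792 ang 1.4569595923223362
```

View pics/s3.png

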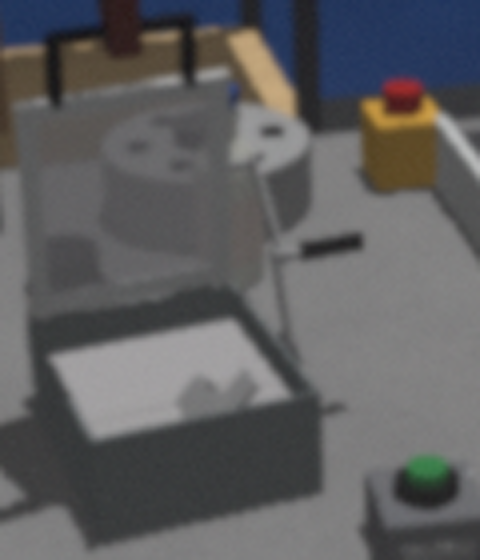

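Run:
```python
from h import *
import pickle
s=pickle.load(open("s3.pkl","rb"))
x,y=cellax();h=np.array([.4815,.2493,0])
K=h+.14*x-.068*y+[0,0,.138]
print(K,proj(s,K),"ends",proj(s,[K-.025*x,K+.025*x]),"seen (275.5,152.5) (290,150.3)")
for p in[(279,151),(282,151),(286,150)]:
    X=dep(s,p)[0];print(X.round(4),"cell-rel hinge",((X-h)@x).round(4),((X-h)@y).round(4))
go([*K[:2],.3],np.pi/2+YAW)
```

```text
[0.62961917 0.20150135 0.138     ] [[281.89471833 150.91820606]] ends [[274.1695932  152.35571663]
 [289.53669083 149.5017192 ]] seen (275.5,152.5) (290,150.3)
[0.6188 0.1933 0.1429] cell-rel hinge 0.1282 -0.0747
[0.6288 0.1965 0.1401] cell-rel hinge 0.1385 -0.0729
[0.6408 0.1945 0.1429] cell-rel hinge 0.1501 -0.0765
turn units 0.02 shift units x,y,z [-2.33 -0.68 -0.66] t 8.47 tcp [0.4857 0.2226 0.26  ] az 1.712
```

Call:
{"api": "jog_arm", "payload": {
  "plan": [-0.23,0,0,0,0,-0.23,0,0,0,0,-0.23,0,0,-0.3,0,-0.23,0,0,-0.7,0,-0.23,-0.6,-0.17,0,0,-0.23,-0.6,-0.17,0,0,-0.23,-0.6,-0.17,0,0,-0.23,-0.6,-0.17,0,0]
}}

```text
clock: 9.48
eef_pos: [0.6349, 0.2014, 0.3181]
tcp_rot: [-0.07, 0.998, 0.0, -0.001]
force: [0.2, -0.5, 0.8]
finger_gap: 0.0339
grip_force: 0.0
```

Run:
```python
from h import *
import pickle
s=cap("wrist");pickle.dump(s,open("w4.pkl","wb"))
x,y=cellax();h=np.array([.4815,.2493,0])
K=h+.145*x-.069*y+[0,0,.080]
go(K,np.pi/2+YAW)
# black pin blob near predicted pixel
P=K+[0,0,.057];a=proj(s,[P-.02*x,P+.02*x]);print(a)
for t in np.linspace(.115,.165,6):
    c=proj(s,h+t*x-.069*y+[0,0,.137])[0]; g=s["im"].mean(2); r=int(c[1]); row=g[r,int(c[0])-30:int(c[0])+30].astype(int);k=np.nonzero(row<45)[0]; print(t,c.round(1),k.min()+int(c[0])-30 if len(k) else None,k.max()+int(c[0])-30 if len(k) else None)
save(s,"w4.png",k=1.2)
```

```text
turn units -0.02 shift units x,y,z [0.04 0.03 3.89] t 9.53 tcp [0.6383 0.2001 0.3137] az 1.709
[[274.89761583 162.47689777]
 [274.88980724 191.88418939]]
0.115 [274.9 154.8] None None
0.125 [274.9 162.5] 271 279
0.135 [274.9 170. ] 272 279
0.14500000000000002 [274.9 177.4] 272 279
0.155 [274.9 184.7] 272 279
0.165 [274.9 191.9] None None
```

View pics/w4.png

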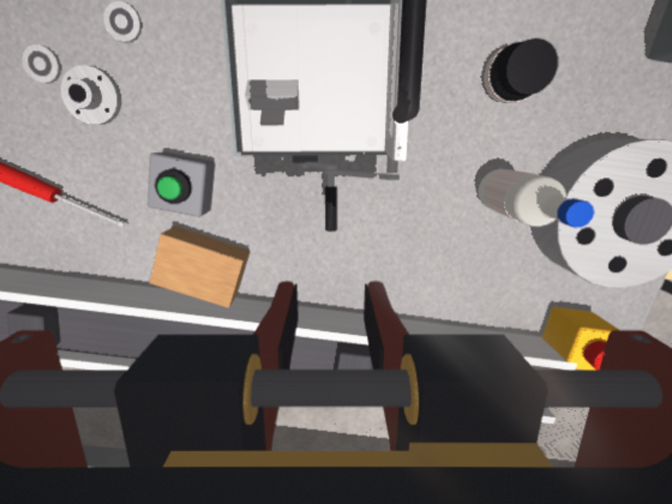

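Call:
{"api": "jog_arm", "payload": {
  "plan": [-0.23,0.04,0.04,0.7,0,-0.23,0,0,0.8,0,-0.23,0,0,0.8,0,-0.23,0,0,0.8,0,-0.23,0,0,0.75,0,-0.23,0,0,0,0,-0.23,0,0,0,0]
}}

```text
clock: 10.4
eef_pos: [0.6318, 0.2037, 0.0899]
tcp_rot: [-0.07, 0.998, 0.0, 0.001]
force: [1.0, 0.0, 0.6]
finger_gap: 0.0339
grip_force: 0.0
```

Call:
{"api": "jog_arm", "payload": {
  "plan": [-1,0,0,0,0,-1,0,0,0,0,-1,0,0,0,0,-1,0,0,0,0]
}}

```text
clock: 10.9
eef_pos: [0.632, 0.2038, 0.0893]
tcp_rot: [-0.07, 0.998, 0.0, 0.001]
force: [1.0, 1.1, 3.9]
finger_gap: 0.0136
grip_force: 10.0
```

Call:
{"api": "jog_arm", "payload": {
  "plan": [-1,0,0.11,0.05,0,-1,0,0.1,0.06,0,-1,0,0.1,0.075,0,-1,0,0.09,0.085,0,-1,0,0,0,0]
}}

```text
clock: 11.52
eef_pos: [0.6293, 0.2226, 0.0731]
tcp_rot: [-0.068, 0.998, -0.004, 0.001]
force: [3.7, -15.3, 7.8]
finger_gap: 0.0137
grip_force: 10.0
```

Run:
```python
from h import *
import pickle
s=cap("side");pickle.dump(s,open("s5.pkl","wb"));save(s,"s5.png",(200,90,320,230),4)
o,p,R=state();print(p,o["finger_gap"],o["grip_force"],o["force"])
```

```text
[0.62930984 0.22258957 0.07308059] 0.013497764836916667 10.003868490457535 [  3.19482349 -15.01596755   7.40877858]
```

View pics/s5.png

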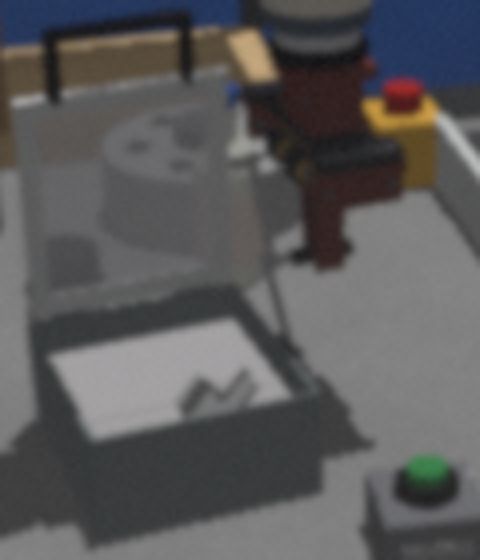

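Call:
{"api": "jog_arm", "payload": {
  "plan": [-1,0,0.05,0.04,0,-1,0,0,0,0,-0.3,0,-0.06,-0.04,0,-0.3,0,0,0,0,-0.3,0,0,0,0,-0.3,0,0,-0.4,0,-0.3,0,0,-0.9,0,-0.3,0,0,-0.9,0]
}}

```text
clock: 12.58
eef_pos: [0.627, 0.2273, 0.2038]
tcp_rot: [-0.071, 0.998, -0.0, -0.001]
force: [1.4, 0.3, 0.4]
finger_gap: 0.0306
grip_force: 0.0
```

Call:
{"api": "jog_arm", "payload": {
  "plan": [-0.3,0,0,-0.9,0,-0.3,0.5,-0.8,0,0,-0.3,0.5,-0.8,0,0,-0.3,0.5,-0.8,0,0,-0.3,0.5,-0.8,0,0,-0.3,0,0,0,0]
}}

```text
clock: 13.32
eef_pos: [0.5348, 0.0175, 0.258]
tcp_rot: [-0.068, 0.998, -0.0, 0.0]
force: [0.8, 0.4, 0.5]
finger_gap: 0.0306
grip_force: 0.0
```

Run:
```python
from h import *
import pickle
s=cap("side");w=cap("wrist");pickle.dump((s,w),open("s6.pkl","wb"))
x,y=cellax();h=np.array([.4815,.2493,0])
print("pred locked",proj(s,h+.14*x-.0452*y+[0,0,.1225]),"straight",proj(s,h+.14*x-.0535*y+[0,0,.129]))
a=cv2.resize(s["im"][90:230,200:320],(360,420));b=cv2.resize(w["im"],(440,330))
c=np.zeros((420,800,3),np.uint8);c[:,:360]=a;c[:330,360:]=b
cv2.imwrite("pics/j6.png",c[:,:,::-1])
print(state()[1])
```

```text
pred locked [[279.31618187 152.52617349]] straight [[280.23804139 151.69480599]]
[0.53589365 0.02010455 0.25747495]
```

View pics/j6.png

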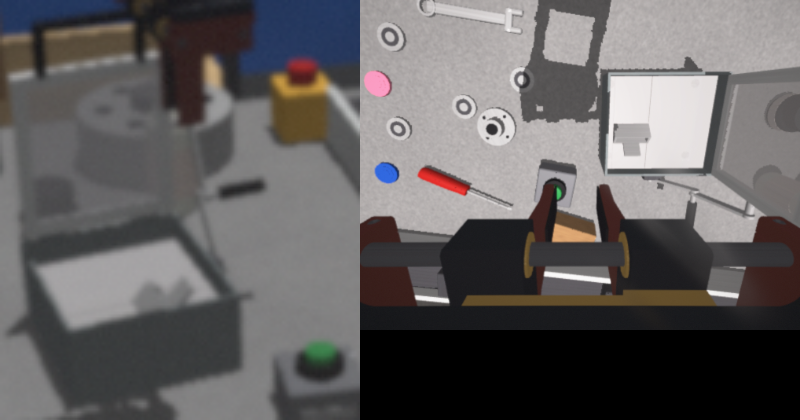

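Run:
```python
from h import *
import pickle
s6,w6=pickle.load(open("s6.pkl","rb"));s3=pickle.load(open("s3.pkl","rb"))
x,y=cellax();h=np.array([.4815,.2493,0])
for n,s in(("s3",s3),("s6",s6)):
    g=s["im"].astype(int).mean(2)
    r=[]
    for c in range(276,290):
        col=g[144:160,c];wt=np.clip(75-col,0,None);r.append((c,144+(wt*np.arange(16)).sum()/max(wt.sum(),1)))
    r=np.array(r);print(n,np.polyval(np.polyfit(r[:,0],r[:,1],1),[276,282,289]))
    m=[(c,int(round(q))) for c,q in r];X=dep(s,m)-h;print(np.median(X@y),np.median(X[:,2]))
for n,yy,z in(("start",-.068,.138),("straight",-.0535,.129),("lock",-.0452,.1225)):
    a=proj(s6,[h+t*x+yy*y+[0,0,z] for t in(.115,.165)]);f=np.polyfit(a[:,0],a[:,1],1);print(n,np.polyval(f,[276,282,289]))
save(w6,"w6c.png",(295,80,470,225),4)
```

```text
s3 [152.24754612 151.16462613 149.90121947]
-0.07425460575251647 0.14032074227909241
s6 [154.69175943 151.40218227 147.56434225]
-0.052173622305459744 0.12515506309350438
start [152.01577109 150.90144326 149.60139412]
straight [152.48671559 151.36941318 150.06589371]
lock [153.14822001 152.02754332 150.72008719]
```

View pics/w6c.png

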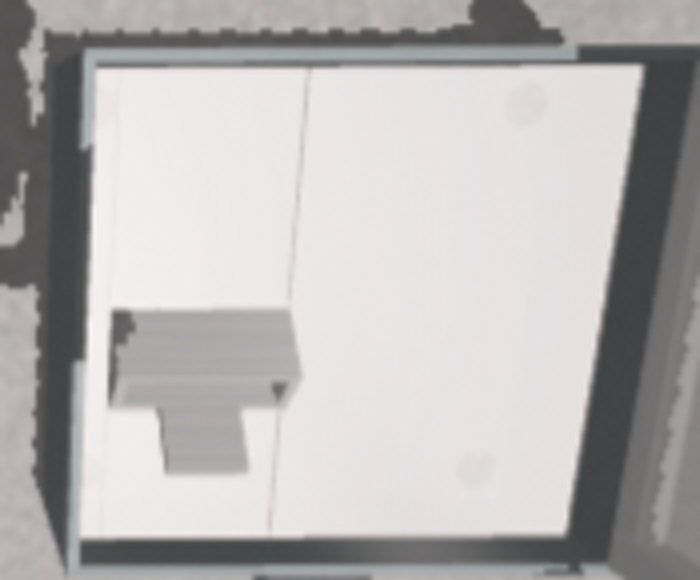

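Run:
```python
from h import *
import pickle
s,v=pickle.load(open("s6.pkl","rb"))
f=lambda l:np.array(l)/4.+[295,80]
x,y=cellax()
T=onz(v,f([(165,472),(247,471)]),.081);t=T.mean(0);print("tongue end",T.round(4),t,"w",np.linalg.norm(T[1]-T[0]),"dir",np.arctan2(*(T[1]-T[0])[[1,0]])-np.pi/2)
B=onz(v,f([(83,48),(67,577)]),.085);print("box -y corners",B.round(4),np.linalg.norm(B[1]-B[0]),"yaw",np.arctan2(*(B[1]-B[0])[[1,0]]))
cc=B.mean(0)+.095*y;print("cell centre",cc,"pred tongue",cc+.0467*x-.048*y,"hinge pred",(np.array([.4815,.2493,.085])-cc)@x,(np.array([.4815,.2493,.085])-cc)@y)
print("hinge-tongue",(np.array([.4815,.2493,.081])-t)@x,(np.array([.4815,.2493,.081])-t)@y, dep(v,f([(207,465),(207,430)])))
o,p,R=state()
# disc remeasure from this wrist view
g=v["im"]
D=onz(v,np.array([(390-360,37),(521.5-360,78),(464-360,106),(399-360,127)])*560/440.,.007);print(D.round(4))
```

```text
tongue end [[0.5513 0.1049 0.081 ]
 [0.5472 0.1322 0.081 ]] [0.549247   0.11855447 0.081     ] w 0.027623952352949854 dir 0.15096758773981844
box -y corners [[0.4236 0.0532 0.085 ]
 [0.5918 0.078  0.085 ]] 0.17001795980174453 yaw 0.14659145553510827
cell centre [0.49439866 0.15964556 0.085     ] pred tongue [0.54733982 0.11863185 0.085     ] hinge pred -0.0002618033552075323 0.09057718204900043
hinge-tongue -0.04883952176086225 0.13891994205656383 [[0.54701068 0.11846934 0.08082303]
 [0.53698329 0.11847318 0.07190097]]
[[ 0.4132 -0.3299  0.007 ]
 [ 0.4489 -0.0955  0.007 ]
 [ 0.5151 -0.2015  0.007 ]
 [ 0.5738 -0.3281  0.007 ]]
```

```bash
sed -i 's/^YAW=.*/YAW=0.143/' h.py
python3 - <<'E'
from h import *
go([.4505,-.0957,-.025])
E
```

```text
turn units -0.0 shift units x,y,z [ 1.68 -1.72  4.71] t 13.43 tcp [0.5359 0.0201 0.2575] az 1.711
```

Call:
{"api": "jog_arm", "payload": {
  "plan": [0.4,0.6,-0.6,0,0,0.4,0.6,-0.6,0,0,0.4,0.48,-0.52,0.3,0,0.4,0,0,0.8,0,0.4,0,0,0.9,0,0.4,0,0,0.9,0,0.4,0,0,0.9,0,0.4,0,0,0.6,0],
  "force": 15
}}

```text
clock: 14.42
eef_pos: [0.4497, -0.0945, -0.0098]
tcp_rot: [-0.071, 0.997, 0.001, -0.002]
force: [0.1, 0.3, 0.3]
finger_gap: 0.0617
grip_force: 0.0
```

Call:
{"api": "jog_arm", "payload": {
  "plan": [0.4,0,0,0.25,0,0.4,0,0,0,0]
}}

```text
clock: 14.68
eef_pos: [0.4505, -0.0956, -0.0218]
tcp_rot: [-0.071, 0.997, 0.0, -0.001]
force: [0.2, -0.6, 0.5]
finger_gap: 0.0613
grip_force: 0.0
```

Run:
```python
from h import *
import pickle
go([.4505,-.0957,-.04]); o=state()[0];print(o["force"])
s=cap("side");w=cap("wrist");pickle.dump((s,w),open("s7.pkl","wb"))
a=cv2.resize(s["im"][190:290,200:320],(360,300));b=cv2.resize(w["im"][100:320,150:410],(440,372))
c=np.zeros((372,800,3),np.uint8);c[:300,:360]=a;c[:,360:]=b
cv2.imwrite("pics/j7.png",c[:,:,::-1])
```

```text
turn units -0.0 shift units x,y,z [ 0.  -0.   0.3] t 14.68 tcp [ 0.4505 -0.0956 -0.0218] az 1.712
[ 0.17623351 -0.64326599  0.47062103]
```

View pics/j7.png

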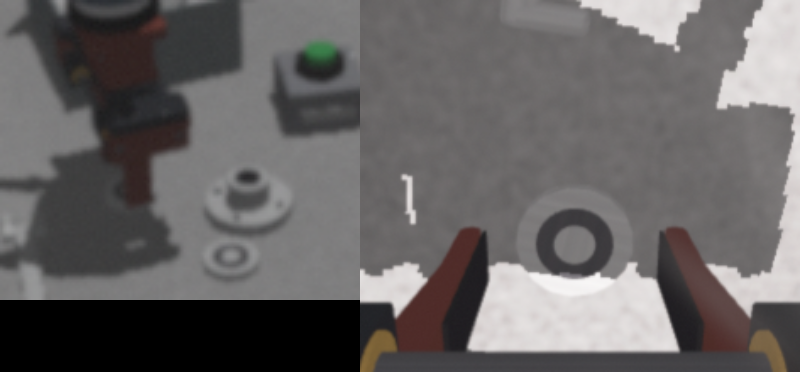

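Call:
{"api": "jog_arm", "payload": {
  "plan": [0.4,0,0,0.15,0,0.4,0,0,0.1,0,0.4,0,0,0,0,0.4,0,0,0,0]
}}

```text
clock: 15.28
eef_pos: [0.4506, -0.0966, -0.0362]
tcp_rot: [-0.07, 0.998, -0.0, 0.0]
force: [0.9, -0.3, -0.3]
finger_gap: 0.0617
grip_force: 0.0
```

Call:
{"api": "jog_arm", "payload": {
  "plan": [0.4,0,0,0.05,0,0.4,0,0,0,0]
}}

```text
clock: 15.52
eef_pos: [0.4506, -0.0966, -0.0393]
tcp_rot: [-0.07, 0.998, -0.0, 0.0]
force: [0.0, 0.4, -0.1]
finger_gap: 0.0614
grip_force: 0.0
```

Call:
{"api": "jog_arm", "payload": {
  "plan": [0.4,0,0,0.05,0,0.4,0,0,0,0]
}}

```text
clock: 15.78
eef_pos: [0.4508, -0.0967, -0.0395]
tcp_rot: [-0.07, 0.998, -0.0, 0.0]
force: [-7.3, 1.8, 17.6]
finger_gap: 0.0615
grip_force: 8.4
```

Call:
{"api": "jog_arm", "payload": {
  "plan": [0.4,0,0,-0.065,0,0.4,0,0,0,0,-1,0,0,0,0,-1,0,0,0,0,-1,0,0,0,0,-1,0,0,0,0]
}}

```text
clock: 16.52
eef_pos: [0.4503, -0.0965, -0.0387]
tcp_rot: [-0.07, 0.998, 0.0, -0.0]
force: [-0.8, -0.7, -1.5]
finger_gap: 0.0454
grip_force: 15.0
```

Call:
{"api": "jog_arm", "payload": {
  "plan": [-1,0,0,-0.2,0,-1,0,0,-0.6,0,-1,0,0,-0.9,0,-1,0,0,-0.4,0,-1,0,0,0,0]
}}

```text
clock: 17.15
eef_pos: [0.4522, -0.097, 0.0908]
tcp_rot: [-0.07, 0.998, -0.001, 0.003]
force: [0.4, -1.1, -1.8]
finger_gap: 0.045
grip_force: 15.0
```

```bash
cat >> h.py <<'E'
CC=np.array([.4945,.1592,0])  # cell origin
DZ=.0395  # real fingertip z = tcp z + DZ
def cw(cx,cy,cz):  # cell mm -> world
    x,y=cellax(); return CC+(cx*x+cy*y)/1000+[0,0,cz/1000]
E
python3 - <<'E'
from h import *
o=state()[0];print(o["finger_gap"],o["grip_force"])
print(cw(46.7,-48,81))
# disc mid height above TCP: disc mid .0035 when tcp -.0385
go(cw(-101,-48,105-42)) # disc mid z=105mm
E
```

```text
0.04499940309492881 14.999833703041077
[0.54756396 0.1183453  0.081     ]
turn units -0.0 shift units x,y,z [0.39 3.33 0.45] t 17.15 tcp [ 0.4522 -0.097   0.0908] az 1.711
```

Call:
{"api": "jog_arm", "payload": {
  "plan": [-1,0.1,0.8,0,0,-1,0.1,0.85,0,0,-1,0.1,0.85,0,0,-1,0.09,0.83,0,0,-1,0,0,0.25,0,-1,0,0,0.2,0,-1,0,0,0,0,-1,0,0,0,0]
}}

```text
clock: 18.15
eef_pos: [0.3997, 0.097, 0.0604]
tcp_rot: [-0.069, 0.998, -0.0, -0.0]
force: [0.0, 0.3, -0.9]
finger_gap: 0.0453
grip_force: 15.0
```

Run:
```python
from h import *
o=state()[0];print(o["finger_gap"],o["force"])
go(cw(-101,-48,74-42))
```

```text
0.04529620685602856 [ 0.02392131  0.30262478 -0.86425541]
turn units -0.0 shift units x,y,z [-0.03  0.    0.47] t 18.15 tcp [0.3997 0.097  0.0604] az 1.709
```

Force reading shows the disc's weight. Tilt it over the −x wall's rim.

Call:
{"api": "jog_arm", "payload": {
  "plan": [-1,-0.03,0,0.1,0,-1,0,0,0.1,0,-1,0,0,0.07,0,-1,0,0,0.05,0,-1,0,0,0.05,0,-1,0,0,0.05,0,-1,0,0,0.05,0,-1,0,0,0,0]
}}

```text
clock: 19.15
eef_pos: [0.4009, 0.0982, 0.0319]
tcp_rot: [-0.07, 0.998, -0.0, -0.0]
force: [-0.7, -0.3, -0.2]
finger_gap: 0.0452
grip_force: 15.0
```

Run:
```python
from h import *
import pickle
o,p,R=state();print(p,o["finger_gap"],o["force"])
s=cap("side");w=cap("wrist");pickle.dump((s,w),open("s8.pkl","wb"))
a=cv2.resize(s["im"][120:240,180:300],(360,360));b=cv2.resize(w["im"][100:320,150:410],(440,372))
c=np.zeros((372,800,3),np.uint8);c[:360,:360]=a;c[:,360:]=b
cv2.imwrite("pics/j8.png",c[:,:,::-1])
# depth points of disc region in wrist cam
P=proj(w,[p[0],p[1],.076])[0];print(P)
x,y=cellax()
for dv in range(-40,30,6):
    u,vv=int(P[0]),int(P[1]+dv); X=dep(w,(u,vv))[0]-CC; print(vv,(X@x*1000).round(1),(X@y*1000).round(1),(X[2]*1000).round(1))
```

```text
[0.40091913 0.0982195  0.03190045] 0.045228790709885475 [-0.68451264 -0.32844973 -0.18955323]
[274.52530471 254.7040743 ]
214 -100.8 -47.7 -0.2
220 -118.5 -47.3 62.7
226 -115.2 -47.3 64.5
232 -112.9 -47.3 68.7
238 -110.0 -47.3 71.1
244 -107.6 -47.3 74.4
250 -105.1 -47.3 77.4
256 -102.4 -47.3 79.7
262 -99.1 -47.3 80.9
268 -96.7 -47.3 83.5
274 -94.8 -47.3 86.9
280 -91.8 -47.3 88.4
```

View pics/j8.png

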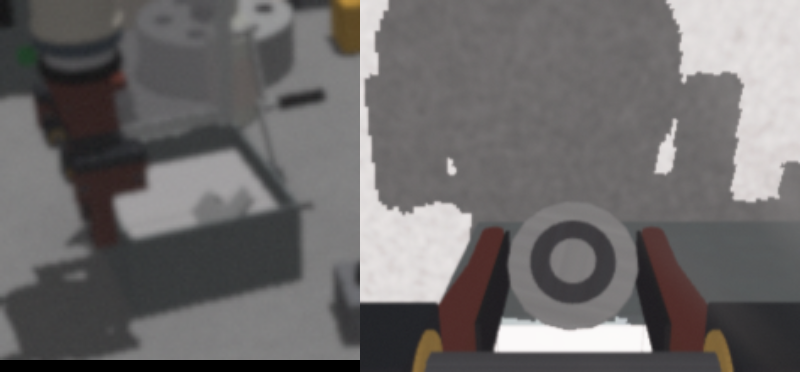

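Call:
{"api": "jog_arm", "payload": {
  "plan": [-1,0,0,-0.35,0,-1,0,0,-0.4,0,-1,-0.6,0,0,0,-1,-0.7,0,0,0,-1,-0.7,0,0,0,-1,-0.55,0,0,0,-1,0,0,0,0,-1,0,0,0,0]
}}

```text
clock: 20.25
eef_pos: [0.5522, 0.1196, 0.0771]
tcp_rot: [-0.07, 0.998, -0.0, -0.001]
force: [0.0, -0.3, -1.2]
finger_gap: 0.0452
grip_force: 15.0
```

```bash
cat >> h.py <<'E'
def cellpt(X):
    x,y=cellax(); d=np.asarray(X)-CC; return np.array([d@x,d@y,d[2]])*1000
def slope(w):
    """disc top face profile along column through tool axis, cell mm"""
    o,p,R=state(); u,v=proj(w,p+[0,0,.042])[0].astype(int); r=[]
    for vv in range(v-45,v+45,4):
        r.append(cellpt(dep(w,(u,vv))[0]).round(1).tolist())
    return r
E
python3 - <<'E'
from h import *
w=cap("wrist")
print(slope(w))
o,p,R=state();print(cellpt(p),o["force"])
go(cw(53.7,-48,96.3-42.5),np.pi/2+YAW);go(cw(36,-48,78.6-42.5),np.pi/2+YAW)
# remeasure mouth/tongue by depth
E
```

```text
[[37.6, -47.9, 72.6], [40.1, -47.9, 74.6], [42.5, -47.9, 76.7], [34.0, -47.7, 108.3], [36.0, -47.7, 109.9], [37.7, -47.7, 112.3], [40.0, -47.7, 113.1], [41.6, -47.7, 115.7], [43.7, -47.7, 116.9], [45.2, -47.7, 119.2], [46.6, -47.7, 121.8], [48.6, -47.7, 123.0], [50.2, -47.7, 124.9], [52.1, -47.7, 126.3], [54.3, -47.7, 126.9], [55.5, -47.7, 129.4], [57.7, -47.7, 130.1], [59.0, -47.7, 132.3], [61.2, -47.7, 132.9], [63.1, -47.7, 134.0], [64.1, -47.7, 136.4], [66.1, -47.7, 137.3], [163.6, -48.8, -0.7]]
[ 51.36479764 -47.42085333  77.39807958] [ 0.57386852 -0.19265959 -1.04906965]
turn units -0.03 shift units x,y,z [-0.04 -0.01  0.39] t 20.3 tcp [0.5521 0.1196 0.0774] az 1.711
turn units -0.03 shift units x,y,z [ 0.26 -0.01  0.69] t 20.3 tcp [0.5521 0.1196 0.0774] az 1.711
```

Call:
{"api": "jog_arm", "payload": {
  "plan": [-1,-0.02,-0.01,0.2,0,-1,0,0,0.2,0,-1,0.075,0,0.075,0,-1,0.075,0,0.075,0,-1,0.075,0,0.075,0,-1,0.07,0,0.07,0,-1,0,0,0,0,-1,0,0,0,0]
}}

```text
clock: 21.3
eef_pos: [0.5367, 0.1168, 0.036]
tcp_rot: [-0.07, 0.998, 0.0, 0.0]
force: [-0.1, 1.3, -1.0]
finger_gap: 0.0453
grip_force: 15.0
```

Run:
```python
from h import *
w=cap("wrist")
print(slope(w))
o,p,R=state();print(cellpt(p),o["force"])
```

```text
[[9.9, -48.3, 68.7], [11.8, -48.3, 70.6], [14.2, -48.3, 71.0], [15.8, -48.3, 73.8], [18.2, -48.3, 74.1], [22.3, -48.3, 70.4], [23.9, -48.3, 72.8], [26.2, -48.3, 73.6], [28.0, -48.3, 75.5], [29.4, -48.3, 78.2], [31.8, -48.3, 78.7], [33.4, -48.3, 80.8], [34.8, -48.3, 83.1], [36.3, -48.3, 85.2], [39.1, -48.3, 84.9], [39.8, -48.3, 88.2], [41.1, -48.3, 90.3], [43.0, -48.3, 91.5], [44.7, -48.3, 92.9], [47.1, -48.3, 93.2], [48.5, -48.3, 95.0], [50.3, -48.3, 96.2], [79.4, -48.6, 57.7]]
[ 35.83185547 -47.96902952  36.05100809] [ 0.55419564 -0.7992967  -0.99821681]
```

Call:
{"api": "jog_arm", "payload": {
  "plan": [0.2,0,0,0,0,0.2,0,0,0,0,0.2,0,0,0,0,0.2,0,0,0,0,0.2,0,0,0,0,0.2,0,0,0,0,0.2,0,0,0,0,0.2,0,0,0,0]
}}

```text
clock: 22.35
eef_pos: [0.5365, 0.1167, 0.0357]
tcp_rot: [-0.07, 0.998, 0.0, 0.0]
force: [1.5, 0.7, 0.4]
finger_gap: 0.0526
grip_force: 0.0
```

Run:
```python
from h import *
import pickle
w=cap("wrist");pickle.dump(w,open("w9.pkl","wb"))
print(slope(w))
o,p,R=state();print(cellpt(p),o["force"],o["finger_gap"])
v=cap("top")
for n,q in dict(A=(.4505,-.0957),B=(.516,-.2015),C=(.576,-.329),D=(.412,-.329)).items():
    c=proj(v,[*q,.007])[0]; print(n,c.round(1))
pickle.dump(v,open("t9.pkl","wb"))
# bright-rim discs: Hough circles
g=cv2.resize(cv2.cvtColor(v["im"],cv2.COLOR_RGB2GRAY),None,fx=4,fy=4,interpolation=cv2.INTER_CUBIC)
g=g[560:1120,1040:1560]
h=cv2.HoughCircles(g,cv2.HOUGH_GRADIENT,1,40,param1=80,param2=18,minRadius=20,maxRadius=30)
for a in h[0]: print(a.round(1), onz(v,((a[0]+1040)/4-.375,(a[1]+560)/4-.375),.007).round(4))
```

```text
[[9.9, -48.3, 67.7], [11.6, -48.3, 70.5], [13.7, -48.3, 71.8], [15.5, -48.3, 73.9], [17.6, -48.3, 75.0], [26.1, -48.4, 60.1], [28.0, -48.4, 62.3], [30.1, -48.4, 64.0], [31.8, -48.4, 66.4], [33.7, -48.4, 68.2], [35.2, -48.4, 70.8], [37.6, -48.4, 71.7], [39.4, -48.4, 73.5], [41.6, -48.4, 74.5], [42.8, -48.4, 77.4], [45.3, -48.4, 77.9], [46.7, -48.4, 80.2], [65.3, -48.6, 53.8], [69.0, -48.6, 53.1], [71.4, -48.6, 54.4], [74.6, -48.6, 54.5], [78.0, -48.6, 54.4], [80.4, -48.6, 55.7]]
[ 35.57136632 -48.02724648  35.7176299 ] [-0.83746289 -0.37701104  0.14415681] 0.052511653570960444
A [292.7 230.9]
B [321.9 212.3]
C [356.6 195.3]
D [358.  240.8]
[ 30.5 140.5  26. ] [[ 0.6547 -0.0065  0.007 ]]
[251.5 294.5  20.8] [[ 0.5124 -0.2036  0.007 ]]
[398.5 403.5  27.9] [[ 0.4128 -0.3335  0.007 ]]
[393.5 220.5  26.8] [[ 0.578  -0.3343  0.007 ]]
```

```bash
cat >> h.py <<'E'
def finddisc(v,guess,rad=.06):
    H,W=v["d"].shape; uu,vv=np.meshgrid(np.arange(W),np.arange(H))
    c=proj(v,[*guess,.007])[0]; k=(abs(uu-c[0])<130)&(abs(vv-c[1])<130)&(v["d"]>0)
    uv=np.c_[uu[k],vv[k]]; X=dep(v,uv)
    m=np.zeros((H,W),np.uint8); ok=(X[:,2]>.0035)&(X[:,2]<.011)&(np.hypot(*(X[:,:2]-guess).T)<rad); m[uv[ok,1],uv[ok,0]]=255
    m=cv2.morphologyEx(m,cv2.MORPH_OPEN,np.ones((3,3)))
    m=cv2.morphologyEx(m,cv2.MORPH_CLOSE,np.ones((5,5)))
    for q in sorted(cv2.findContours(m,0,2)[0],key=cv2.contourArea)[::-1][:3]:
        if len(q)<8: continue
        P=onz(v,q[:,0,:],.007)[:,:2].astype(np.float32); cc,r=cv2.minEnclosingCircle(P)
        A=cv2.contourArea(P*1000)
        print("disc?",np.round(cc,4),"centroid",P.mean(0).round(4),"r",round(r,4),"area/46circle",round(A/1662,2))
E
python3 - <<'E'
from h import *
import pickle
w=pickle.load(open("w1.pkl","rb"))
for q in dict(A=(.4505,-.0957),B=(.516,-.2015),C=(.576,-.329),D=(.412,-.329)).values(): finddisc(w,np.array(q),.035)
go([.412,-.329,.07],np.pi/2+YAW)
E
```

```text
disc? [ 0.451 -0.094] centroid [ 0.4524 -0.0948] r 0.0229 area/46circle 0.9
disc? [ 0.5163 -0.2014] centroid [ 0.5166 -0.2025] r 0.0242 area/46circle 0.97
disc? [ 0.5759 -0.3295] centroid [ 0.5762 -0.3284] r 0.0235 area/46circle 0.93
disc? [ 0.4126 -0.3289] centroid [ 0.4127 -0.3292] r 0.0242 area/46circle 1.0
turn units -0.04 shift units x,y,z [ 3.11 -7.06 -0.57] t 22.45 tcp [0.5365 0.1167 0.0357] az 1.711
```

Call:
{"api": "jog_arm", "payload": {
  "plan": [0.2,0,0,-0.7,0,0.2,0,0,-0.7,0,0.2,0.2,-0.6,0,0,0.3,0.35,-0.8,0,0,0.4,0.35,-0.8,0,0,0.4,0.35,-0.8,0,0,0.4,0.35,-0.8,0,0,0.4,0.35,-0.8,0,0]
}}

```text
clock: 23.45
eef_pos: [0.4586, -0.1745, 0.1199]
tcp_rot: [-0.07, 0.998, -0.0, 0.0]
force: [1.2, -0.9, 0.2]
finger_gap: 0.0615
grip_force: 0.0
```

Call:
{"api": "jog_arm", "payload": {
  "plan": [0.4,0.35,-0.8,0,0,0.4,0.35,-0.8,0,0,0.4,0.35,-0.76,0.3,0,0.4,0.1,-0.1,0.5,0,0.4,0,0,0,0,0.4,0,0,0,0]
}}

```text
clock: 24.2
eef_pos: [0.4121, -0.3284, 0.0728]
tcp_rot: [-0.07, 0.998, -0.0, 0.0]
force: [-0.2, 0.7, 0.0]
finger_gap: 0.0614
grip_force: 0.0
```

Run:
```python
from h import *
w=cap("wrist"); p=state()[1];print(p)
finddisc(w,np.array([.412,-.329]))
go([.412,-.329,-.0385],np.pi/2+YAW)
```

```text
[ 0.41249361 -0.32851141  0.07335693]
disc? [ 0.4117 -0.33  ] centroid [ 0.4093 -0.329 ] r 0.023 area/46circle 0.94
turn units -0.02 shift units x,y,z [ 0.01 -0.    1.86] t 24.25 tcp [ 0.4125 -0.3285  0.0734] az 1.712
```

Call:
{"api": "jog_arm", "payload": {
  "plan": [0.4,0.02,-0.01,0.5,0,0.4,0,0,0.6,0,0.4,0,0,0.5,0,0.4,0,0,0.2,0,0.4,0,0,0.06,0,0.4,0,0,0,0,-1,0,0,0,0,-1,0,0,0,0]
}}

```text
clock: 25.25
eef_pos: [0.4109, -0.3299, -0.0389]
tcp_rot: [-0.07, 0.998, -0.001, 0.001]
force: [0.1, 0.7, 4.0]
finger_gap: 0.0453
grip_force: 15.1
```

Call:
{"api": "jog_arm", "payload": {
  "plan": [-1,0,0,0,0,-1,0,0,0,0,-1,0,0,-0.2,0,-1,0,0,-0.6,0,-1,0,0,-0.9,0,-1,0,0,-0.6,0,-1,0,0,0,0]
}}

```text
clock: 26.12
eef_pos: [0.4118, -0.3307, 0.1021]
tcp_rot: [-0.07, 0.998, -0.002, 0.002]
force: [0.3, -1.2, -1.3]
finger_gap: 0.0453
grip_force: 15.0
```

Run:
```python
from h import *
o=state()[0];print(o["finger_gap"],o["force"])
go(cw(-101,-48,105-42.5),np.pi/2+YAW)
```

```text
0.04526838038792179 [ 0.29818976 -1.20823951 -1.27626439]
turn units -0.03 shift units x,y,z [-0.84  7.09  0.63] t 26.12 tcp [ 0.4118 -0.3307  0.1021] az 1.711
```

Call:
{"api": "jog_arm", "payload": {
  "plan": [-1,-0.09,0.7,0,0,-1,-0.09,0.8,0,0,-1,-0.09,0.8,0,0,-1,-0.09,0.8,0,0,-1,-0.09,0.8,0,0,-1,-0.09,0.8,0,0,-1,-0.1,0.8,0,0,-1,-0.1,0.8,0,0]
}}

```text
clock: 27.12
eef_pos: [0.4003, 0.0525, 0.0961]
tcp_rot: [-0.07, 0.998, 0.0, -0.001]
force: [0.2, -0.4, -0.3]
finger_gap: 0.0455
grip_force: 15.0
```

Call:
{"api": "jog_arm", "payload": {
  "plan": [-1,-0.1,0.79,0,0,-1,0,0,0.3,0,-1,0,0,0.3,0,-1,0,0,0,0,-1,0,0,0,0]
}}

```text
clock: 27.75
eef_pos: [0.4009, 0.0978, 0.0619]
tcp_rot: [-0.069, 0.998, -0.0, -0.0]
force: [0.6, 0.5, -0.7]
finger_gap: 0.0456
grip_force: 15.0
```

Run:
```python
from h import *
go(cw(-101,-48,74.3-42.5),np.pi/2+YAW)
```

```text
turn units -0.06 shift units x,y,z [-0.01 -0.01  0.5 ] t 27.75 tcp [0.4009 0.0978 0.0619] az 1.709
```

Call:
{"api": "jog_arm", "payload": {
  "plan": [-1,-0.01,-0.01,0.12,0,-1,0,0,0.1,0,-1,0,0,0.08,0,-1,0,0,0.06,0,-1,0,0,0.06,0,-1,0,0,0.05,0,-1,0,0,0.04,0,-1,0,0,0,0]
}}

```text
clock: 28.75
eef_pos: [0.4013, 0.0983, 0.0311]
tcp_rot: [-0.07, 0.998, -0.0, -0.0]
force: [-0.5, -0.8, -0.5]
finger_gap: 0.0453
grip_force: 15.0
```

Call:
{"api": "jog_arm", "payload": {
  "plan": [-1,0,0,-0.35,0,-1,0,0,-0.4,0,-1,-0.6,0,0,0,-1,-0.7,0,0,0,-1,-0.7,0,0,0,-1,-0.55,0,0,0,-1,0,0,0,0,-1,0,0,0,0]
}}

```text
clock: 29.75
eef_pos: [0.5525, 0.1196, 0.0761]
tcp_rot: [-0.07, 0.998, -0.0, -0.001]
force: [-0.2, -0.4, -0.4]
finger_gap: 0.0454
grip_force: 15.0
```

```bash
cat >> h.py <<'E'
def held(w):
    r=np.array(slope(w)); o,p,R=state(); t=cellpt(p)
    k=(r[:,2]>t[2]+22)&(abs(r[:,0]-t[0])<25); r=r[k]
    f=np.polyfit(r[:,0],r[:,2],1); top=(r[0]+r[-1])/2; th=np.arctan(f[0])
    mid=top[[0,2]]+3.5*np.array([np.sin(th),-np.cos(th)])
    off=mid-t[[0,2]]; print("tilt deg",np.degrees(th).round(1),"len",np.linalg.norm(r[0]-r[-1]).round(1),"tcp",t.round(1),"mid-tcp",off.round(1),"force",o["force"].round(1))
    for n,a in(("stage",(53.7,96.3)),("final",(36,78.6))):
        d=np.array(a)-off-t[[0,2]]; print(n,"tool x,z units",(-d[0]/60).round(3),(-d[1]/60).round(3),"y",((-48.2-t[1])/60).round(3))
E
python3 - <<'E'
from h import *
held(cap("wrist"))
E
```

```text
tilt deg 44.4 len 43.7 tcp [ 51.6 -47.4  76.5] mid-tcp [ 0.7 43.4] force [ 0.1 -0.3 -0.2]
stage tool x,z units -0.023 0.393 y -0.013
final tool x,z units 0.272 0.688 y -0.013
```

Call:
{"api": "jog_arm", "payload": {
  "plan": [-1,-0.023,-0.013,0.2,0,-1,0,0,0.195,0,-1,0.075,0,0.075,0,-1,0.075,0,0.075,0,-1,0.075,0,0.075,0,-1,0.07,0,0.07,0,-1,0,0,0,0,-1,0,0,0,0]
}}

```text
clock: 30.8
eef_pos: [0.5372, 0.1167, 0.0354]
tcp_rot: [-0.07, 0.998, 0.0, 0.0]
force: [0.2, -0.0, -0.4]
finger_gap: 0.0455
grip_force: 15.0
```

Run:
```python
from h import *
held(cap("wrist"))
```

```text
tilt deg 36.0 len 45.9 tcp [ 36.3 -48.2  35.4] mid-tcp [-3.2 45.6] force [ 0.6 -0.1 -0.7]
stage tool x,z units -0.343 -0.254 y -0.0
final tool x,z units -0.048 0.041 y -0.0
```

Call:
{"api": "jog_arm", "payload": {
  "plan": [0.2,0,0,0,0,0.2,0,0,0,0,0.2,0,0,0,0,0.2,0,0,0,0,0.2,0,0,0,0,0.2,0,0,0,0,0.2,0,0,0,0,0.2,0,0,0,0]
}}

```text
clock: 31.85
eef_pos: [0.537, 0.1166, 0.0351]
tcp_rot: [-0.07, 0.998, -0.0, -0.0]
force: [-0.9, 0.1, 0.4]
finger_gap: 0.0527
grip_force: 0.0
```

Call:
{"api": "jog_arm", "payload": {
  "plan": [0.2,0,0,-0.7,0,0.2,0,0,-0.7,0,0.2,0,0,0,0]
}}

```text
clock: 32.22
eef_pos: [0.5392, 0.117, 0.1237]
tcp_rot: [-0.07, 0.998, 0.0, 0.004]
force: [0.2, 0.0, -1.0]
finger_gap: 0.0523
grip_force: 0.0
```

Run:
```python
from h import *
w=cap("wrist")
x,y=cellax()
uv=proj(w,[cw(a,-48.3,34+a) for a in(30,35,40,45)])
print(cellpt(dep(w,uv)[0]),cellpt(dep(w,uv)[2]),cellpt(dep(w,uv)[3]))
for q in[(.576,-.329),(.516,-.2015)]: finddisc(w,np.array(q),.035)
go([.576,-.329,.07],np.pi/2+YAW)
```

```text
[ 29.96499404 -48.29958371  64.12396042] [ 40.33897844 -48.30354914  72.98369379] [ 45.06643853 -48.30065638  78.81579252]
turn units -0.04 shift units x,y,z [ 0.44 -7.44  0.85] t 32.27 tcp [0.5381 0.1168 0.121 ] az 1.711
```

Call:
{"api": "jog_arm", "payload": {
  "plan": [0.2,0.04,-0.7,0,0,0.2,0.05,-0.85,0,0,0.4,0.05,-0.85,0,0,0.4,0.05,-0.85,0,0,0.4,0.05,-0.85,0,0,0.4,0.05,-0.85,0,0,0.4,0.05,-0.85,0,0,0.4,0.05,-0.85,0,0]
}}

```text
clock: 33.28
eef_pos: [0.5688, -0.283, 0.1167]
tcp_rot: [-0.07, 0.998, 0.001, -0.001]
force: [0.8, 0.7, 0.5]
finger_gap: 0.0612
grip_force: 0.0
```

Call:
{"api": "jog_arm", "payload": {
  "plan": [0.4,0.05,-0.79,0.3,0,0.4,0,0,0.5,0,0.4,0,0,0,0,0.4,0,0,0,0]
}}

```text
clock: 33.78
eef_pos: [0.5732, -0.3285, 0.0711]
tcp_rot: [-0.07, 0.998, 0.0, -0.0]
force: [0.5, 1.0, 0.3]
finger_gap: 0.0616
grip_force: 0.0
```

Run:
```python
from h import *
w=cap("wrist"); p=state()[1];print(p)
finddisc(w,np.array([.576,-.329]))
go([.576,-.329,-.0385],np.pi/2+YAW)
```

```text
[ 0.57372076 -0.32864837  0.0722167 ]
disc? [ 0.5767 -0.3305] centroid [ 0.5774 -0.3301] r 0.0231 area/46circle 0.94
turn units -0.02 shift units x,y,z [-0.04 -0.01  1.85] t 33.83 tcp [ 0.5737 -0.3286  0.0722] az 1.712
```

Call:
{"api": "jog_arm", "payload": {
  "plan": [0.4,-0.045,-0.035,0.5,0,0.4,0,0,0.6,0,0.4,0,0,0.5,0,0.4,0,0,0.2,0,0.4,0,0,0.05,0,0.4,0,0,0,0,-1,0,0,0,0,-1,0,0,0,0]
}}

```text
clock: 34.83
eef_pos: [0.5768, -0.3312, -0.0388]
tcp_rot: [-0.07, 0.998, -0.001, 0.001]
force: [0.5, 0.2, 4.1]
finger_gap: 0.0453
grip_force: 15.1
```

Call:
{"api": "jog_arm", "payload": {
  "plan": [-1,0,0,0,0,-1,0,0,0,0,-1,0,0,-0.2,0,-1,0,0,-0.6,0,-1,0,0,-0.9,0,-1,0,0,-0.6,0,-1,0,0,0,0]
}}

```text
clock: 35.7
eef_pos: [0.5779, -0.3319, 0.1029]
tcp_rot: [-0.07, 0.998, -0.002, 0.003]
force: [0.1, 0.1, -0.4]
finger_gap: 0.0452
grip_force: 15.0
```

Run:
```python
from h import *
o=state()[0];print(o["finger_gap"],o["force"])
go(cw(-101,-48,105-42.5),np.pi/2+YAW)
```

```text
0.04517807505351115 [ 0.11334637  0.06659373 -0.39159298]
turn units -0.04 shift units x,y,z [1.9  7.5  0.63] t 35.7 tcp [ 0.5779 -0.3319  0.1029] az 1.711
```

Call:
{"api": "jog_arm", "payload": {
  "plan": [-1,0.19,0.75,0,0,-1,0.19,0.75,0,0,-1,0.19,0.75,0,0,-1,0.19,0.75,0,0,-1,0.19,0.75,0,0,-1,0.19,0.75,0,0,-1,0.19,0.75,0,0,-1,0.19,0.75,0,0]
}}

```text
clock: 36.7
eef_pos: [0.4339, 0.0142, 0.0959]
tcp_rot: [-0.07, 0.998, 0.0, -0.002]
force: [0.9, 0.5, -1.2]
finger_gap: 0.0452
grip_force: 15.0
```

Call:
{"api": "jog_arm", "payload": {
  "plan": [-1,0.19,0.75,0,0,-1,0.19,0.75,0,0,-1,0,0,0.3,0,-1,0,0,0.3,0,-1,0,0,0,0,-1,0,0,0,0]
}}

```text
clock: 37.45
eef_pos: [0.4006, 0.0979, 0.0618]
tcp_rot: [-0.069, 0.998, -0.0, -0.0]
force: [0.1, 0.0, -0.3]
finger_gap: 0.0452
grip_force: 15.0
```

Run:
```python
from h import *
go(cw(-101,-48,74.3-42.5),np.pi/2+YAW)
```

```text
turn units -0.06 shift units x,y,z [-0.01 -0.01  0.5 ] t 37.45 tcp [0.4006 0.0979 0.0618] az 1.709
```

Call:
{"api": "jog_arm", "payload": {
  "plan": [-1,-0.01,-0.01,0.12,0,-1,0,0,0.1,0,-1,0,0,0.08,0,-1,0,0,0.06,0,-1,0,0,0.06,0,-1,0,0,0.05,0,-1,0,0,0.04,0,-1,0,0,0,0]
}}

```text
clock: 38.45
eef_pos: [0.4008, 0.0983, 0.0311]
tcp_rot: [-0.07, 0.998, -0.0, -0.0]
force: [-2.1, -0.3, 0.2]
finger_gap: 0.045
grip_force: 15.0
```

Call:
{"api": "jog_arm", "payload": {
  "plan": [-1,0,0,-0.35,0,-1,0,0,-0.4,0,-1,-0.6,0,0,0,-1,-0.7,0,0,0,-1,-0.7,0,0,0,-1,-0.55,0,0,0,-1,0,0,0,0,-1,0,0,0,0]
}}

```text
clock: 39.45
eef_pos: [0.552, 0.1197, 0.0761]
tcp_rot: [-0.07, 0.998, -0.0, -0.001]
force: [0.2, -0.1, -1.3]
finger_gap: 0.045
grip_force: 15.0
```

Run:
```python
from h import *
held(cap("wrist"))
```

```text
tilt deg 42.3 len 43.4 tcp [ 51.2 -47.3  76.5] mid-tcp [ 1.  42.8] force [ 0.1  0.9 -0.5]
stage tool x,z units -0.025 0.383 y -0.015
final tool x,z units 0.27 0.678 y -0.015
```

Call:
{"api": "jog_arm", "payload": {
  "plan": [-1,-0.025,-0.015,0.19,0,-1,0,0,0.19,0,-1,0.075,0,0.075,0,-1,0.075,0,0.075,0,-1,0.075,0,0.075,0,-1,0.07,0,0.07,0,-1,0,0,0,0,-1,0,0,0,0]
}}

```text
clock: 40.5
eef_pos: [0.5369, 0.1166, 0.0363]
tcp_rot: [-0.07, 0.998, 0.0, 0.0]
force: [-0.4, -0.2, -1.3]
finger_gap: 0.0451
grip_force: 15.0
```

Call:
{"api": "jog_arm", "payload": {
  "plan": [0.2,0,0,0,0,0.2,0,0,0,0,0.2,0,0,0,0,0.2,0,0,0,0,0.2,0,0,0,0,0.2,0,0,0,0,0.2,0,0,0,0,0.2,0,0,0,0]
}}

```text
clock: 41.5
eef_pos: [0.5367, 0.1166, 0.036]
tcp_rot: [-0.07, 0.998, 0.0, 0.0]
force: [-0.1, 0.3, -0.2]
finger_gap: 0.0529
grip_force: 0.0
```

Run:
```python
from h import *
w=cap("wrist")
uv=proj(w,[cw(a,-48.3,34+a) for a in(30,35,40,45)])
print([cellpt(q).round(1) for q in dep(w,uv)])
go([.516,-.2015,.09],np.pi/2+YAW)
```

```text
[array([ 29.8, -48.3,  64.4]), array([ 34.9, -48.3,  69.2]), array([ 39.6, -48.3,  74.7]), array([ 44.9, -48.3,  79.3])]
turn units -0.03 shift units x,y,z [ 1.1 -5.2 -0.9] t 41.55 tcp [0.5367 0.1166 0.036 ] az 1.711
```

Call:
{"api": "jog_arm", "payload": {
  "plan": [0.2,0,0,-0.7,0,0.2,0,0,-0.6,0,0.2,0.18,-0.8,0,0,0.3,0.18,-0.88,0,0,0.3,0.18,-0.88,0,0,0.3,0.18,-0.88,0,0,0.3,0.18,-0.88,0,0,0.3,0.18,-0.85,0,0]
}}

```text
clock: 42.55
eef_pos: [0.5156, -0.2014, 0.1141]
tcp_rot: [-0.07, 0.998, -0.0, 0.0]
force: [-0.5, -0.2, 0.3]
finger_gap: 0.0568
grip_force: 0.0
```

Call:
{"api": "jog_arm", "payload": {
  "plan": [0.3,0,0,0,-1,0.3,0,0,0,-1,0.3,0,0,0,-1,0.3,0,0,0,-1,0.3,0,0,0,-1,0.3,0,0,0,0,0.3,0,0,0,0]
}}

```text
clock: 43.42
eef_pos: [0.5159, -0.1996, 0.114]
tcp_rot: [-0.266, 0.964, 0.0, -0.0]
force: [0.4, -0.2, 0.2]
finger_gap: 0.0574
grip_force: 0.0
```

Run:
```python
from h import *
w=cap("wrist"); o,p,R=state();print(p,o["q"][5])
finddisc(w,np.array([.516,-.2015]),.06);finddisc(w,np.array([.516,-.2015]),.03)
go([.5163,-.2015,-.0385])
```

```text
[ 0.51590003 -0.19962448  0.11400672] -2.5403810778493208
disc? [ 0.516 -0.203] centroid [ 0.5146 -0.2049] r 0.0231 area/46circle 0.93
disc? [ 0.516 -0.203] centroid [ 0.5146 -0.2049] r 0.0231 area/46circle 0.93
turn units -0.0 shift units x,y,z [ 0.01 -0.03  2.54] t 43.48 tcp [ 0.5159 -0.1996  0.114 ] az 2.11
```

Call:
{"api": "jog_arm", "payload": {
  "plan": [0.3,0.023,-0.04,0.5,0,0.3,0,0,0.7,0,0.3,0,0,0.7,0,0.3,0,0,0.4,0,0.3,0,0,0.2,0,0.3,0,0,0.05,0,0.3,0,0,0,0,-1,0,0,0,0]
}}

```text
clock: 44.48
eef_pos: [0.5168, -0.2028, -0.0376]
tcp_rot: [-0.267, 0.964, -0.001, 0.001]
force: [-0.1, -0.4, 0.2]
finger_gap: 0.0504
grip_force: 0.0
```

Call:
{"api": "jog_arm", "payload": {
  "plan": [-1,0,0,0,0,-1,0,0,0,0,-1,0,0,0,0,-1,0,0,-0.2,0,-1,0,0,-0.6,0,-1,0,0,-0.9,0,-1,0,0,-0.6,0,-1,0,0,0,0]
}}

```text
clock: 45.48
eef_pos: [0.5177, -0.2032, 0.1032]
tcp_rot: [-0.267, 0.964, -0.002, 0.003]
force: [-0.1, -0.8, -0.9]
finger_gap: 0.045
grip_force: 15.0
```

Call:
{"api": "jog_arm", "payload": {
  "plan": [-1,0,0,0,1,-1,0,0,0,1,-1,0,0,0,1,-1,0,0,0,1,-1,0,0,0,1,-1,0,0,0,0]
}}

```text
clock: 46.22
eef_pos: [0.515, -0.202, 0.0969]
tcp_rot: [-0.07, 0.998, 0.001, -0.001]
force: [0.8, 0.5, -1.1]
finger_gap: 0.045
grip_force: 15.0
```

Run:
```python
from h import *
o=state()[0];print(o["finger_gap"],o["force"])
go(cw(-101,-48,105-42.5),np.pi/2+YAW)
```

```text
0.04496209854928348 [ 0.77174017  0.53018923 -1.0745915 ]
turn units -0.03 shift units x,y,z [1.16 5.21 0.59] t 46.23 tcp [ 0.515  -0.202   0.0969] az 1.712
```

Call:
{"api": "jog_arm", "payload": {
  "plan": [-1,0.166,0.744,0,0,-1,0.166,0.744,0,0,-1,0.166,0.744,0,0,-1,0.166,0.744,0,0,-1,0.166,0.744,0,0,-1,0.166,0.744,0,0,-1,0.166,0.744,0,0,-1,0,0,0,0]
}}

```text
clock: 47.22
eef_pos: [0.402, 0.0994, 0.0982]
tcp_rot: [-0.073, 0.997, 0.0, -0.001]
force: [0.3, 0.3, -0.9]
finger_gap: 0.0452
grip_force: 15.0
```

Call:
{"api": "jog_arm", "payload": {
  "plan": [-1,0,0,0.3,0,-1,0,0,0.28,0,-1,0,0,0,0,-1,0,0,0,0]
}}

```text
clock: 47.72
eef_pos: [0.4033, 0.0967, 0.064]
tcp_rot: [-0.069, 0.998, -0.0, -0.0]
force: [-0.5, -0.3, -1.0]
finger_gap: 0.0449
grip_force: 15.0
```

Run:
```python
from h import *
go(cw(-101,-48,74.3-42.5),np.pi/2+YAW)
```

```text
turn units -0.05 shift units x,y,z [0.03 0.02 0.54] t 47.73 tcp [0.4033 0.0967 0.064 ] az 1.71
```

Call:
{"api": "jog_arm", "payload": {
  "plan": [-1,0.03,0.01,0.15,0,-1,0,0,0.11,0,-1,0,0,0.08,0,-1,0,0,0.06,0,-1,0,0,0.06,0,-1,0,0,0.05,0,-1,0,0,0.04,0,-1,0,0,0,0]
}}

```text
clock: 48.72
eef_pos: [0.4011, 0.0976, 0.0309]
tcp_rot: [-0.07, 0.998, -0.0, -0.0]
force: [-0.4, -0.4, 0.0]
finger_gap: 0.0454
grip_force: 15.0
```

Call:
{"api": "jog_arm", "payload": {
  "plan": [-1,0,0,-0.35,0,-1,0,0,-0.4,0,-1,-0.6,0,0,0,-1,-0.7,0,0,0,-1,-0.7,0,0,0,-1,-0.55,0,0,0,-1,0,0,0,0,-1,0,0,0,0]
}}

```text
clock: 49.72
eef_pos: [0.5523, 0.1189, 0.0759]
tcp_rot: [-0.07, 0.998, -0.0, -0.001]
force: [-0.2, 0.4, -1.5]
finger_gap: 0.0456
grip_force: 15.0
```

Run:
```python
from h import *
held(cap("wrist"))
```

```text
tilt deg 43.4 len 44.0 tcp [ 51.4 -48.1  76.2] mid-tcp [-1.1 41.8] force [0.5 0.8 0. ]
stage tool x,z units -0.057 0.362 y -0.002
final tool x,z units 0.238 0.657 y -0.002
```

Call:
{"api": "jog_arm", "payload": {
  "plan": [-1,-0.055,0,0.18,0,-1,0,0,0.18,0,-1,0.075,0,0.075,0,-1,0.075,0,0.075,0,-1,0.075,0,0.075,0,-1,0.07,0,0.07,0,-1,0,0,0,0,-1,0,0,0,0]
}}

```text
clock: 50.78
eef_pos: [0.5388, 0.117, 0.0372]
tcp_rot: [-0.07, 0.998, 0.0, 0.0]
force: [-0.3, -0.4, -0.9]
finger_gap: 0.0454
grip_force: 15.0
```

Call:
{"api": "jog_arm", "payload": {
  "plan": [0.2,0,0,0,0,0.2,0,0,0,0,0.2,0,0,0,0,0.2,0,0,0,0,0.2,0,0,0,0,0.2,0,0,0,0,0.2,0,0,0,0,0.2,0,0,0,0]
}}

```text
clock: 51.78
eef_pos: [0.5386, 0.117, 0.0369]
tcp_rot: [-0.07, 0.998, -0.0, -0.0]
force: [-0.1, -0.0, 0.7]
finger_gap: 0.0528
grip_force: 0.0
```

Call:
{"api": "jog_arm", "payload": {
  "plan": [0.2,0,0,-0.6,0,0.2,0,0,-0.9,0,0.2,0,0,-0.9,0,0.2,0,0,0,0]
}}

```text
clock: 52.28
eef_pos: [0.5409, 0.1174, 0.1871]
tcp_rot: [-0.07, 0.998, 0.0, 0.005]
force: [0.4, -0.2, 0.0]
finger_gap: 0.0525
grip_force: 0.0
```

Run:
```python
from h import *
import pickle
w=cap("wrist")
uv=proj(w,[cw(a,-48.3,34+a) for a in(30,35,40,45)])
print([cellpt(q).round(1) for q in dep(w,uv)])
s=cap("side");pickle.dump((s,w),open("s10.pkl","wb"))
a=cv2.resize(s["im"][100:350,190:400],(378,450));b=cv2.resize(w["im"],(420,315))
c=np.zeros((450,800,3),np.uint8);c[:,:378]=a;c[:315,380:]=b
cv2.imwrite("pics/j10.png",c[:,:,::-1])
x,y=cellax();h=np.array([.4815,.2493,0])
# knee pin by depth in wrist & side
P=proj(s,h+.14*x-.0455*y+[0,0,.1225])[0];print(P)
g=s["im"].mean(2);m=[(c_,r) for c_ in range(276,290) for r in range(146,158) if g[r,c_]<60]
X=dep(s,m)-h;print(len(m),np.median(X@y),np.median(X[:,2]),"(locked before: -.0522,.1252)")
K=h+.145*x-.0455*y+[0,0,.1225-.061]
go([*K[:2],.25],np.pi/2+YAW); go(K)
```

```text
[array([ 29.9, -48.3,  64.4]), array([ 34.8, -48.3,  70. ]), array([ 39.8, -48.3,  74.8]), array([ 45. , -48.3,  78.9])]
[279.34331487 152.5029329 ]
30 -0.05368128288890625 0.12604932955659953 (locked before: -.0522,.1252)
turn units -0.03 shift units x,y,z [-1.79  1.56 -1.15] t 52.38 tcp [0.5389 0.117  0.1812] az 1.711
turn units -0.0 shift units x,y,z [-1.78  1.57  2.  ] t 52.38 tcp [0.5389 0.117  0.1812] az 1.711
```

View pics/j10.png

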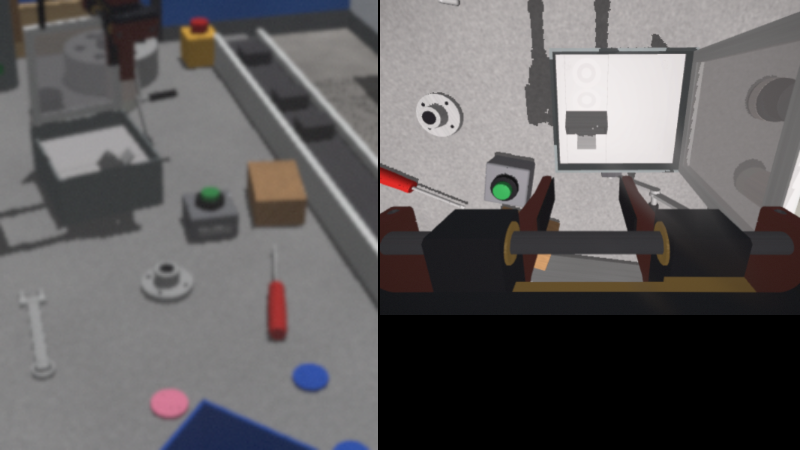

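Run:
```python
from h import *
import pickle
s,w=pickle.load(open("s10.pkl","rb")); w6=pickle.load(open("s6.pkl","rb"))[1]
o,p,R=state()
# rows scanning the mouth column in wrist view and side view
for v in(w,s):
    uv=proj(v,[cw(a,-48.3,34+a) for a in np.arange(18,34,2)])
    print([cellpt(q).round(0).tolist() for q in dep(v,uv)])
# brightness along bin centre line (through clear deck), discs now vs before
L=[cw(a,-48,20) for a in range(-78,0,6)]
print(w["im"][tuple(proj(w,L).astype(int).T[::-1])].mean(1).round(0)); print(w6["im"][tuple(proj(w6,L).astype(int).T[::-1])].mean(1).round(0))
for cy in(-75,-20,10): print(cy,w["im"][tuple(proj(w,[cw(a,cy,10) for a in range(-78,0,6)]).astype(int).T[::-1])].mean(1).round(0))
```

```text
[[14.0, -48.0, 72.0], [16.0, -48.0, 74.0], [18.0, -48.0, 75.0], [24.0, -48.0, 57.0], [26.0, -48.0, 60.0], [28.0, -48.0, 62.0], [30.0, -48.0, 64.0], [32.0, -48.0, 67.0]]
[[3.0, -100.0, 84.0], [6.0, -94.0, 82.0], [16.0, -69.0, 69.0], [16.0, -74.0, 74.0], [27.0, -45.0, 58.0], [30.0, -41.0, 58.0], [31.0, -47.0, 63.0], [34.0, -41.0, 62.0]]
[238. 233. 235. 239. 240. 233. 239. 240. 239. 238. 240. 240. 234.]
[234. 234. 234. 235. 236. 237. 237. 237. 237. 237. 237. 238. 237.]
-75 [234. 233. 231. 234. 235. 235. 235. 235. 235. 236. 236. 237. 237.]
-20 [235. 235. 235. 236. 236. 237. 237. 237. 238. 238. 238. 238. 238.]
10 [232. 233. 233. 234. 234. 234. 234. 236. 235. 236. 236. 237. 237.]
```

Call:
{"api": "jog_arm", "payload": {
  "plan": [-0.23,0,0,-0.6,0,-0.23,0,0,-0.6,0,-0.23,-0.6,0.52,0,0,-0.23,-0.6,0.52,0,0,-0.23,-0.59,0.53,0,0,-0.23,0,0,0.3,0,-0.23,0,0,0.3,0,-0.23,0,0,0,0],
  "force": 10
}}

```text
clock: 53.38
eef_pos: [0.6306, 0.225, 0.2121]
tcp_rot: [-0.07, 0.998, -0.001, -0.004]
force: [0.1, 0.1, 0.1]
finger_gap: 0.0343
grip_force: 0.0
```

Run:
```python
from h import *
x,y=cellax();h=np.array([.4815,.2493,0])
w=cap("wrist");g=w["im"].mean(2)
for t in(.125,.14,.155):
    c=proj(w,h+t*x-.0455*y+[0,0,.1225])[0]; r=int(round(c[1]));lo=int(c[0])-25;k=np.nonzero(g[r,lo:lo+50]<45)[0]; print(c.round(1),(k.min()+lo,k.max()+lo) if len(k) else None)
go(h+.145*x-.0455*y+[0,0,.0615],np.pi/2+YAW)
```

```text
[274.8 178. ] (np.int64(267), np.int64(278))
[274.8 192.3] (np.int64(268), np.int64(278))
[274.9 206.2] (np.int64(268), np.int64(278))
turn units -0.04 shift units x,y,z [-0.02 -0.    2.54] t 53.42 tcp [0.631  0.225  0.2142] az 1.711
```

Call:
{"api": "jog_arm", "payload": {
  "plan": [-0.23,-0.02,-0.035,0.7,0,-0.23,0,0,0.8,0,-0.23,0,0,0.6,0,-0.23,0,0,0.3,0,-0.23,0,0,0.1,0,-0.23,0,0,0,0,-1,0,0,0,0,-1,0,0,0,0]
}}

```text
clock: 54.42
eef_pos: [0.634, 0.2236, 0.0684]
tcp_rot: [-0.07, 0.998, 0.0, 0.001]
force: [0.3, -1.0, -0.1]
finger_gap: 0.0169
grip_force: 0.0
```

Call:
{"api": "jog_arm", "payload": {
  "plan": [-1,0,0,0,0,-1,0,0,0,0]
}}

```text
clock: 54.68
eef_pos: [0.6339, 0.223, 0.0681]
tcp_rot: [-0.07, 0.998, -0.0, 0.001]
force: [-0.3, -2.9, 4.9]
finger_gap: 0.0134
grip_force: 10.0
```

Call:
{"api": "jog_arm", "payload": {
  "plan": [-1,0,-0.1,-0.09,0,-1,0,-0.1,-0.08,0,-1,0,-0.1,-0.065,0,-1,0,-0.1,-0.05,0,-1,0,-0.1,-0.045,0,-1,0,0,0,0]
}}

```text
clock: 55.42
eef_pos: [0.6377, 0.1924, 0.0869]
tcp_rot: [-0.069, 0.998, -0.001, 0.0]
force: [3.1, -0.8, -1.2]
finger_gap: 0.0136
grip_force: 10.0
```

Call:
{"api": "jog_arm", "payload": {
  "plan": [-1,0,-0.085,-0.025,0,-1,0,-0.085,-0.02,0,-1,0,-0.085,-0.01,0,-1,0,-0.085,-0.005,0,-1,0,-0.08,0.005,0,-1,0,0,0,0]
}}

```text
clock: 56.18
eef_pos: [0.6412, 0.1674, 0.0902]
tcp_rot: [-0.069, 0.998, -0.001, 0.0]
force: [2.0, -1.9, -0.1]
finger_gap: 0.0137
grip_force: 10.0
```

Call:
{"api": "jog_arm", "payload": {
  "plan": [0.3,0,0,0,0,0.3,0,0,-0.3,0,0.3,0,0,-0.8,0,0.3,0,0,-0.9,0,0.3,0,0,-0.6,0]
}}

```text
clock: 56.8
eef_pos: [0.6411, 0.169, 0.2512]
tcp_rot: [-0.07, 0.998, 0.0, 0.002]
force: [0.1, 0.7, 0.7]
finger_gap: 0.0562
grip_force: 0.0
```

```bash
cat >> h.py <<'E'
def guardang():
    """bar angle from dark bar pixels in side depth, cell frame about hinge"""
    s=cap("side"); H,W=s["d"].shape; uu,vv=np.meshgrid(np.arange(W),np.arange(H)); k=(s["d"]>0)&(s["im"].max(2)<60)
    uv=np.c_[uu[k],vv[k]]; X=np.array([0,0,0])+dep(s,uv)-CC; x,y=cellax(); c=np.c_[X@x,X@y-.0905,X[:,2]-.092]
    r=np.hypot(c[:,1],c[:,2]); q=(abs(c[:,0])<.045)&(abs(r-.226)<.014)&(c[:,2]>-.015)
    a=np.arctan2(c[q,2],-c[q,1]); print("bar n",q.sum(),"angle median",np.median(a).round(3) if q.any() else None, np.percentile(a,[10,90]).round(2) if q.any() else "")
E
python3 - <<'E'
from h import *
guardang();o,p,R=state();print(p,o["force"])
E
```

```text
bar n 124 angle median 1.09 [1.08 1.11]
[0.64180646 0.16909692 0.25622783] [-1.00103299  0.03335659  3.12479067]
```

Call:
{"api": "jog_arm", "payload": {
  "plan": [-1,0,0,0,0,-1,0,-0.6,0,0,-1,0,-0.6,0,0,-1,0,-0.6,0,0,-1,0,-0.6,0,0,-1,0,-0.5,0,0,-1,0,0,0,0,-1,0,0,0,0]
}}

```text
clock: 57.85
eef_pos: [0.6649, -0.0029, 0.2446]
tcp_rot: [-0.07, 0.998, 0.0, -0.001]
force: [0.1, -0.1, -1.0]
finger_gap: 0.0007
grip_force: 0.0
```

Call:
{"api": "jog_arm", "payload": {
  "plan": [-1,0,0,0,0,-1,0,0,0,0,-1,0,0,0,0,-1,0,0,0,0,-1,0,0,0,0,-1,0,0,0,0,-1,0,0,0,0,-1,0,0,0,0]
}}

```text
clock: 58.85
eef_pos: [0.6653, -0.0036, 0.246]
tcp_rot: [-0.07, 0.998, 0.0, 0.0]
force: [-0.4, -0.4, 0.6]
finger_gap: 0.0008
grip_force: 0.0
```

Run:
```python
from h import *
guardang();o,p,R=state();print(p)
w=cap("wrist");hsv=cv2.cvtColor(w["im"],cv2.COLOR_RGB2HSV);g=cv2.inRange(hsv,(45,90,40),(80,255,255))
for q in cv2.findContours(g,0,2)[0]:
    if cv2.contourArea(q)>40:
        c,r=cv2.minEnclosingCircle(q);print(c,r,cv2.contourArea(q),onz(w,c,.063),dep(w,c))
t=cap("top");hsv=cv2.cvtColor(t["im"],cv2.COLOR_RGB2HSV);
```

```text
bar n 144 angle median 0.011 [-0.01  0.02]
[ 0.66534245 -0.00363021  0.24601174]
(273.1666564941406, 161.89999389648438) 11.85637092590332 392.0 [[ 0.64550216 -0.00892569  0.063     ]] [[ 0.64505724 -0.00896586  0.06586497]]
```

Run:
```python
from h import *
import h as H,pickle
guardang()
s0=pickle.load(open("side0.pkl","rb"));H.cap=lambda n:s0;guardang()
go([.6455,-.0088,.075-.0395],np.pi/2+YAW)
```

```text
bar n 143 angle median 0.01 [-0.01  0.02]
bar n 144 angle median 0.009 [-0.01  0.02]
turn units -0.03 shift units x,y,z [ 0.34 -0.04  3.51] t 59.05 tcp [ 0.6653 -0.0036  0.246 ] az 1.711
```

Call:
{"api": "jog_arm", "payload": {
  "plan": [-1,0.34,-0.04,0.3,0,-1,0,0,0.7,0,-1,0,0,0.8,0,-1,0,0,0.8,0,-1,0,0,0.6,0,-1,0,0,0.3,0,-1,0,0,0,0,-1,0,0,0,0]
}}

```text
clock: 60.05
eef_pos: [0.6467, -0.0089, 0.0384]
tcp_rot: [-0.07, 0.998, -0.0, 0.002]
force: [0.2, -0.7, 0.9]
finger_gap: 0.0006
grip_force: 0.0
```

Call:
{"api": "jog_arm", "payload": {
  "plan": [-1,0,0,0.1,0,-1,0,0,0.1,0,-1,0,0,0.08,0,-1,0,0,0.05,0,-1,0,0,0,0,-1,0,0,0,0]
}}

```text
clock: 60.8
eef_pos: [0.6467, -0.0089, 0.0213]
tcp_rot: [-0.07, 0.998, -0.0, 0.002]
force: [-6.4, 0.1, 18.0]
finger_gap: 0.0005
grip_force: 9.4
```

Run:
```python
from h import *
import pickle
for f in("w4.pkl","s10.pkl"):
    w=pickle.load(open(f,"rb")); w=w if isinstance(w,dict) else w[1]
    c=proj(w,[.6455,-.0088,.063])[0].astype(int)
    U,V=np.meshgrid(np.arange(c[0]-40,c[0]+41),np.arange(c[1]-40,c[1]+41)); uv=np.c_[U.ravel(),V.ravel()]
    X=dep(w,uv); im=w["im"][uv[:,1],uv[:,0]].astype(int); gr=(im[:,1]>im[:,0]+40)&(im[:,1]>im[:,2]+30)
    print(f,"green centre",np.median(X[gr],0).round(4),"ext",np.ptp(X[gr],axis=0).round(4))
    cen=(X[gr].min(0)+X[gr].max(0))/2;print("mid",cen.round(4))
    r=np.hypot(*(X[:,:2]-cen[:2]).T)
    for a in range(0,36,3):
        k=(r>=a/1000)&(r<(a+3)/1000)&(X[:,2]>.02); print(a,np.median(X[k,2]).round(4) if k.any() else None,np.percentile(X[k,2],95).round(4),im[k].mean().round())
```

```text
w4.pkl green centre [ 0.6453 -0.007   0.0663] ext [0.032  0.0342 0.014 ]
mid [ 0.6471 -0.0104  0.0618]
0 0.0667 0.0682 117.0
3 0.0667 0.068 117.0
6 0.0667 0.068 118.0
9 0.0664 0.0678 117.0
12 0.066 0.0678 110.0
15 0.0577 0.0666 64.0
18 0.0566 0.0581 54.0
21 0.0562 0.058 64.0
24 0.0453 0.0564 111.0
27 0.0447 0.046 161.0
30 0.0447 0.0461 163.0
33 0.0445 0.0461 161.0
s10.pkl green centre [ 0.6439 -0.0072  0.0662] ext [0.2079 0.1326 0.3325]
mid [0.5632 0.0401 0.2217]Traceback (most recent call last):
  File "<stdin>", line 12, in <module>
    return _quantile_unchecked(
        a, q, axis, out, overwrite_input, method, keepdims, weights)
    return _ureduce(a,
                    func=_quantile_ureduce_func,
    ...<5 lines>...
                    overwrite_input=overwrite_input,
                    method=method)
    r = func(a, **kwargs)
    result = _quantile(arr,
                       quantiles=q,
    ...<2 lines>...
                       out=out,
                       weights=wgt)
    slices_having_nans = np.isnan(arr[-1, ...])
                                  ~~~^^^^^^^^^
IndexError: index -1 is out of bounds for axis 0 with size 0
```

Call:
{"api": "jog_arm", "payload": {
  "plan": [-1,0,0,0.025,0,-1,0,0,0,0,-1,0,0,0,0]
}}

```text
clock: 61.18
eef_pos: [0.6467, -0.0089, 0.0212]
tcp_rot: [-0.07, 0.998, -0.0, 0.003]
force: [-9.3, 0.1, 23.9]
finger_gap: 0.0004
grip_force: 12.0
```

Call:
{"api": "jog_arm", "payload": {
  "plan": [-1,0,0,-0.3,0,-1,0,0,-0.6,0,-1,0,0,-0.8,0,-1,0,0,-0.8,0,-1,0,0,0,0,-1,0,0,0,0]
}}

```text
clock: 61.92
eef_pos: [0.6451, -0.0088, 0.1635]
tcp_rot: [-0.07, 0.998, 0.0, -0.001]
force: [-0.5, -0.7, -0.5]
finger_gap: 0.0008
grip_force: 0.0
```

Run:
```python
from h import *
guardang();o,p,R=state();print(p,o["force"])
w=cap("wrist");print("button",dep(w,proj(w,[.6455,-.0088,.066])[0]))
t=cap("top")
for q in[(.4505,-.0957),(.516,-.2015),(.576,-.329),(.412,-.329)]: finddisc(t,np.array(q),.03)
print(dep(t,proj(t,[.546,-.139,.034])[0]))
```

```text
bar n 140 angle median 0.011 [-0.01  0.02]
[ 0.64470483 -0.0087658   0.1624357 ] [-0.15179641  0.28171017 -0.07082215]
button [[ 0.64524809 -0.00883384  0.06694315]]
[[ 0.54617801 -0.13910181  0.03242943]]
```

```bash
python3 -c "
from plant import manip
print(manip.finish_job())"
```

```text
the job is handed in; nothing more can be done
None
```

The job is handed in: the guard was locked open, all four steel discs went down the slot into the bin, the knee was broken and the guard sank fully shut, and the start button was pressed to its stop and sprang back. That took about 62 s of the 210 s; no verdict came back. The guard's lock, the empty bench and chute, and the shut angle are my own camera readings.

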